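# Pack the trimming-rod kit and interlock its totes

## Robot

A 7-joint arm with a two-finger parallel gripper is mounted at the origin on a cart in front of the work surface, level with it; the furniture and walls round the work are solid. World frame = base frame: x ahead of the robot, y to its left, z up, the work surface at z = 0. Lengths are in m, angles in rad, forces in N, time in s.
With the tool pointing down it reaches from about 0.4 to 0.875 m from the base axis. Payload 19.3 kg.
Tool frame: the origin (TCP) lies at the very end of the fingers, on their centre line; the grasp point (between the pads) lies 19 mm behind it; z points along the fingers, y is the line along which they close (so a half turn about z gives the same grasp; the last joint's range is limited). The gripper opens to 85 mm and grips with 20 to 120 N. Pads are 22 mm wide; open, the fingers measure 114 mm over their backs; the gripper's body (76 mm by 85 mm) begins 54 mm behind the grasp point. The pads swing forward as they close: fully open they stand 13 mm farther back than shut.
Start: joints at [-1.257, 0.521, -0.036, 1.599, 0.021, 1.021, -0.113], TCP at [0.234, 0.58, 0.231] pointing down, gripper open.
Joint ranges: [-2.91, 2.91], [-0.3, 2.13], [-1.5, 1.42], [0.17, 2.43], [-1.26, 4.41], [0.16, 1.93], [-2.52, 2.52]. Speed limits (rad/s): [1.89, 1.89, 2.39, 2.39, 3.01, 3.01, 3.01].

## Interface

Orientations are given as [roll, pitch, yaw] about the fixed x, y, z axes, in that order (R = Rz(yaw) Ry(pitch) Rx(roll)).
In Python, from workcell import bot gives the robot as it stands.
- The arm moves only by the tool carry_out, never from a script. Its argument "rows" is a list that holds one entry, the list of rows, each a list of 4 numbers: the shift along the tool's x, y, z in m, then the turn about the tool's z in degrees. In form: [[[x, y, z, twist], ...]]. A call has 1 to 12 rows; each row is the pose to reach, as a shift and turn from the pose commanded when the call began, along the tool's axes at that moment; what a row does not reach only later rows make up. A row lasts 1/12 s, in which the tool goes at most 41.7 mm and 7.16 degrees, less where a joint would pass 70% of its speed; a pose out of reach is approached as far as the arm can. A call with a gripper value outside its range is refused whole. "grip" is the finger opening in m, from 0 to 0.0854, set as the call begins (left out, the last holds). The fingers move at their own pace and stop on an object; "grip_force" is the grip in N (left out, the last holds). Time passes only in rows, so rows that repeat a pose let the fingers close. It gives the time, the measured TCP pose, the force, the opening and the grip force at its end, in the units of the state.
- bot.observe(): the state, without advancing time (a new reading comes with each control period).
- bot.grab_frame(name): name is "scene" or "side" or "wrist"; returns a dict with "pixels" (400x640x3 uint8, red, green, blue), "K" (3x3 intrinsics, pixels), "pose" (4x4, takes a point from camera to world coordinates). Camera axes: x right, y down, z forward; pixel columns grow to the right and rows downward; lengths in m; the calibration is good to about 2 mm. A picture is of the moment at which its call begins. There is no depth.
- bot.job_done(): hands the job in; it is judged then, once.
Trained networks look in a picture, given as the dict that the camera call returned (one of the last four; its "shot" number tells which), for a name from the list of things; names that differ only in an ending like _2 or _b are one class to them, and where a whole thing is asked for, a point or a joint stands for the part that bears it (a point fixed in the world has none). Each returns a list of dicts, best first, with "conf" (0 to 1); they miss things now and then, are a little off and sometimes report something else, mostly with a low value. They report only what shows in the picture. A call takes as long as a camera call.
- bot.look_for(picture, label): "position" ([column, row] in pixels, amid what is visible of it).
- bot.regions_of(picture, label): "region" (400x640 bool, what is visible of it) and "position" ([column, row] in pixels, amid what is visible of it).
- bot.spot_point(picture, label): "position" ([column, row] in pixels: a listed point, or the origin of a listed thing).
The state is a dict: "clock": time; "qpos": joint angles; "qd": joint speeds; "joint_efforts": joint torques, N m; "position": TCP position; "tool_rot": TCP orientation; "force": force on the tool from outside, world axes, zero at the start; "moment": the same for the moment, N m; "grip_width": finger opening in m; "finger_force": force on a finger pad.
Only numpy, scipy, OpenCV 4.12 (cv2) and the standard library are available. Lean on these libraries where they do the work, as an engineer would, in place of code of your own. Each camera call takes 0.05 s, during which the arm holds its last target. There are 200 camera calls.

## Task

Move every trimming rod from the stand into a tube of its own in the deep tote and push it down gently until its head sits on the block; the ceramic is brittle, so keep the rods upright, grip them lightly (20 to 30 N) and do not press hard. Then turn the shallow tote half round, so that its label is at the end opposite the deep tote's label, and set it down gently on the deep tote so that it is level, interlocked and resting on the posts. Leave the tools around alone.

Things in the scene. Friction and masses are not known exactly. Their poses are not given: they have to be found in the camera images.
- deep_tote: Bottom tote of the kit, fixed to the bench: grey plastic, sloping 4 mm walls, 190 x 150 mm at the rim (a lip adds 4 mm all round), 120 mm high. Origin: centre of its underside; x along its long side, away from the end with a label holder, z up. Inside, a white block, top 148 x 36 mm at z = 74 mm, has five tubes in a row along x (y = 0, 30 mm apart). Fingers have 50 mm free either side of the row (+-y).
- post (a point): Top of one of four stacking posts of the deep tote: at x = +55 and -25 mm on both long sides, 16 mm wide, reaching 12 mm in from the wall, tops 12 mm below the rim (z = 108 mm). They carry the shallow tote's floor when that tote is turned half round: its origin is then 108 mm above the deep tote's, over its centre, with 3 to 4 mm of play inside the rim.
- deep_label (a point): Label holder (black frame, white card) of the deep tote, middle of its -x end.
- shallow_tote: Top tote: same grey shell and rim, 70 mm high, empty, loose, about 0.3 kg. Floor 172 x 132 mm. Origin: centre of its underside; x away from its label end, z up. Foot notches at x = +55 and -25 mm on both long sides: with the labels at the same end, the deep tote's posts enter them and it sinks on to the rods; turned half round, it rests on the posts, its foot 12 mm inside the rim.
- grip (a point): Middle of the top edge of the shallow tote's divider, 70 mm above its origin, flush with its rim: a wall 12 mm thick and 128 mm long, running along the tote's y across its middle, free on both sides. Take it here from above, across the 12 mm.
- shallow_label (a point): Label holder (black frame, white card) of the shallow tote, middle of its -x end, 92 mm from its centre.
- stand: Low aluminium stand, fixed, 200 x 60 mm, top plate 72 mm above the bench. Origin: centre of its underside; x along the row. Five 11 mm square holes at x = -76, -38, 0, 38, 76 mm; the rods hang upright in some of them, head up, the shoulder of the head on the plate.
- tube_1 (a point): Middle of the mouth of tube 1 in the deep tote's block: round, 11.5 mm wide with a 2 mm chamfer, 64 mm deep, open upward.
- rod_1: Trimming rod, upright: brittle white ceramic shaft, 8 mm across, 60 mm long, round tip; black head 16 mm across, 28 mm tall; 30 g. Origin: the tip; z to the head. Shoulder 60 mm, head top 88 mm above the origin. All alike; any rod fits any tube. Home, the shoulder rests on the block, the origin 14 mm above the deep tote's. Absent in some runs.
- tube_2 (a point): Middle of the mouth of tube 2 in the deep tote's block: round, 11.5 mm wide with a 2 mm chamfer, 64 mm deep, open upward.
- rod_2: Trimming rod, upright: brittle white ceramic shaft, 8 mm across, 60 mm long, round tip; black head 16 mm across, 28 mm tall; 30 g. Origin: the tip; z to the head. Shoulder 60 mm, head top 88 mm above the origin. All alike; any rod fits any tube. Home, the shoulder rests on the block, the origin 14 mm above the deep tote's. Absent in some runs.
- tube_3 (a point): Middle of the mouth of tube 3 in the deep tote's block: round, 11.5 mm wide with a 2 mm chamfer, 64 mm deep, open upward.
- rod_3: Trimming rod, upright: brittle white ceramic shaft, 8 mm across, 60 mm long, round tip; black head 16 mm across, 28 mm tall; 30 g. Origin: the tip; z to the head. Shoulder 60 mm, head top 88 mm above the origin. All alike; any rod fits any tube. Home, the shoulder rests on the block, the origin 14 mm above the deep tote's. Absent in some runs.
- tube_4 (a point): Middle of the mouth of tube 4 in the deep tote's block: round, 11.5 mm wide with a 2 mm chamfer, 64 mm deep, open upward.
- rod_4: Trimming rod, upright: brittle white ceramic shaft, 8 mm across, 60 mm long, round tip; black head 16 mm across, 28 mm tall; 30 g. Origin: the tip; z to the head. Shoulder 60 mm, head top 88 mm above the origin. All alike; any rod fits any tube. Home, the shoulder rests on the block, the origin 14 mm above the deep tote's. Absent in some runs.
- tube_5 (a point): Middle of the mouth of tube 5 in the deep tote's block: round, 11.5 mm wide with a 2 mm chamfer, 64 mm deep, open upward.
- rod_5: Trimming rod, upright: brittle white ceramic shaft, 8 mm across, 60 mm long, round tip; black head 16 mm across, 28 mm tall; 30 g. Origin: the tip; z to the head. Shoulder 60 mm, head top 88 mm above the origin. All alike; any rod fits any tube. Home, the shoulder rests on the block, the origin 14 mm above the deep tote's. Absent in some runs.
- cutter: Bystander: side cutters with blue handles, 57 x 138 x 16 mm, lying on the bench. Origin: centre of the underside.
- tape: Bystander: roll of masking tape, 94 mm across, 25 mm high. Origin: centre of the underside.
- meter: Bystander: yellow handheld multimeter, 171 x 87 x 47 mm, on its back. Origin: centre of the underside.

How it is judged:
By the outcome, as a careful person would: the job done as asked, in the order asked, and still so for the second after the job is handed in, with the robot touching nothing.
Of rod_1, rod_2, rod_3, rod_4, rod_5 only 3 to 5 are there at a start; the rules pass over those that are not, and their reading is None.
At some moment in a run one of shallow_tote may be knocked a few centimetres aside while the robot is not near it.
It also fails if it takes over 210 s, if anything falls off the work surface, if the arm or the gripper's body presses on something with over 40 N, if the wrist force passes 120 N, or if a joint passes its speed limit or range.

## Working session

There is one attempt and no reset: what is moved stays moved. The work goes in short steps, Python scripts to look and compute and a tool call to move; the robot and the scene stay as the last step left them, time stands still between calls to the robot, and variables do not carry over. Pictures are saved under pics/ and viewed, at most 15 in all, crops included, and the job is handed in when it is done.

Besides the shell and the picture viewer there is one more tool, called after "Request:" as name(argument=value, ...), one argument or row to a line, values as JSON. carry_out: Moves the arm, as the interface text tells. Its arguments: {"type":"object","properties":{"rows":{"type":"array","items":{"type":"array","items":{"type":"array","items":{"type":"number"}}}},"grip":{"type":"number"},"grip_force":{"type":"number"}},"required":["rows"]}

```bash
ls; mkdir -p pics
python3 - <<'E'
from workcell import bot
import cv2,numpy as np
s=bot.observe()
for k in ("clock","position","tool_rot","force","grip_width"): print(k,s[k])
a=[]
for n in ("scene","side"):
    f=bot.grab_frame(n); cv2.imwrite(f"pics/{n}0.png",f["pixels"][:,:,::-1]); print(n,f["K"].tolist(),np.round(f["pose"],3).tolist())
    for l in ("deep_tote","shallow_tote","deep_label","shallow_label","grip","stand","rod_1","tube_1","post"):
        print(l,[(np.round(d["position"]).tolist(),round(d["conf"],2)) for d in bot.spot_point(f,l)][:8])
E
```

```text
pics
clock 0.0
position [0.23392629 0.57920639 0.23071206]
tool_rot [-3.14045594e+00  1.13705461e-04  2.75781431e+00]
force [-0.23526558  0.35882818  0.59456946]
grip_width 0.08535988876857413
scene [[505.8132166968391, 0.0, 322.8260453985797], [0.0, 505.8132166968391, 208.79693631613299], [0.0, 0.0, 1.0]] [[-0.603, -0.575, 0.553, -0.742], [-0.798, 0.447, -0.405, 0.9], [-0.014, -0.685, -0.728, 1.688], [0.0, 0.0, 0.0, 1.0]]
deep_tote [([312.0, 214.0], 0.83), ([262.0, 243.0], 0.27)]
shallow_tote [([265.0, 252.0], 0.55)]
deep_label [([319.0, 214.0], 0.79)]
shallow_label [([274.0, 263.0], 0.71), ([266.0, 253.0], 0.67)]
grip [([260.0, 241.0], 0.65)]
stand [([321.0, 212.0], 0.67)]
rod_1 []
tube_1 [([316.0, 208.0], 0.89), ([304.0, 199.0], 0.88), ([318.0, 208.0], 0.85), ([304.0, 192.0], 0.74), ([312.0, 200.0], 0.71), ([322.0, 212.0], 0.22)]
post [([293.0, 195.0], 0.98)]
side [[424.4078203073371, 0.0, 315.2312620798221], [0.0, 424.4078203073371, 203.12515874703874], [0.0, 0.0, 1.0]] [[0.979, -0.054, 0.198, 0.135], [-0.204, -0.382, 0.901, -1.522], [0.027, -0.922, -0.385, 0.757], [0.0, 0.0, 0.0, 1.0]]
deep_tote [([333.0, 225.0], 0.86)]
shallow_tote [([308.0, 199.0], 0.78)]
deep_label [([311.0, 205.0], 0.61)]
shallow_label [([286.0, 193.0], 0.93)]
grip [([307.0, 186.0], 0.74)]
stand [([339.0, 262.0], 0.56)]
rod_1 [([362.0, 264.0], 0.64), ([340.0, 262.0], 0.59), ([315.0, 260.0], 0.39), ([350.0, 262.0], 0.39)]
tube_1 [([345.0, 208.0], 0.82), ([320.0, 206.0], 0.78), ([324.0, 206.0], 0.75), ([334.0, 207.0], 0.73), ([345.0, 207.0], 0.64)]
post [([345.0, 200.0], 0.69)]
```

Run:
```python
import cv2
a=cv2.imread("pics/scene0.png")[130:330,180:440]; b=cv2.imread("pics/side0.png")[130:330,220:480]
cv2.imwrite("pics/c0.png",cv2.resize(cv2.vconcat([a,b]),None,fx=1.5,fy=1.5,interpolation=cv2.INTER_CUBIC)[:, :])
```

```text
(no output)
```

View pics/c0.png

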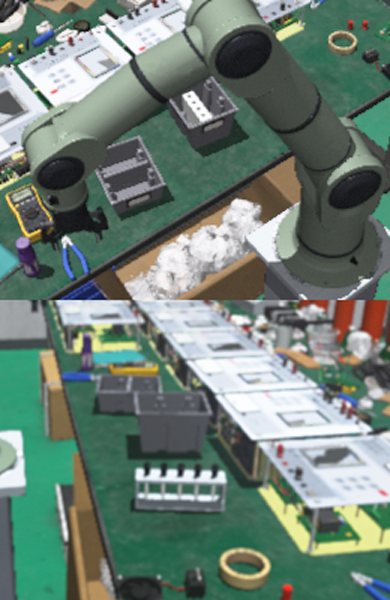

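View pics/scene0.png

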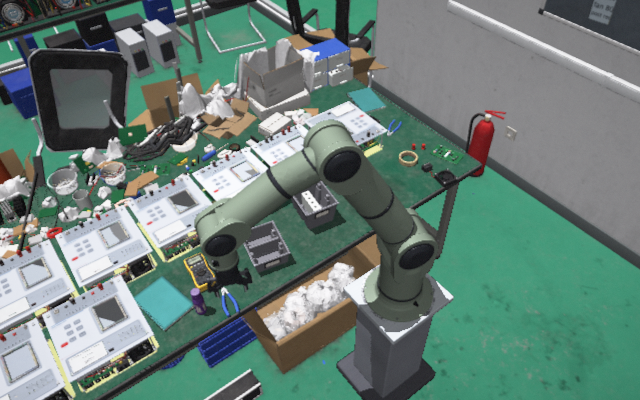

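Five rods in the stand (side view, about (315–362, 240)). The deep tote is behind it and the shallow tote lies further left, with its label toward the robot/left end.

```bash
cat > h.py <<'E'
import numpy as np, cv2
from scipy.spatial.transform import Rotation as R
from workcell import bot
def plane(f,px,z):
    p=cv2.undistortPoints(np.array([[px]],float),f["K"],None)[0,0]
    T=np.array(f["pose"]); d=T[:3,:3]@np.array([p[0],p[1],1]); o=T[:3,3]
    return o+d*(z-o[2])/d[2]
def proj(f,P):
    T=np.linalg.inv(np.array(f["pose"])); p=T[:3,:3]@np.asarray(P,float)+T[:3,3]
    q=np.array(f["K"])@p; return q[:2]/q[2]
def delta(target,yaw=None):
    "tool-axes shift (mm) to world target; twist deg to tool yaw (mod 180)"
    s=bot.observe(); r=R.from_euler("xyz",s["tool_rot"])
    d=r.inv().apply(np.array(target)-s["position"])
    y=r.as_matrix()[:,1]; a=np.arctan2(y[1],y[0])   # heading of finger line
    tw=None
    if yaw is not None: tw=-((np.degrees(yaw-a)+90)%180-90)  # tool z down
    print("shift mm",np.round(d*1000,1),"twist",tw,"finger line deg",np.degrees(a).round(2))
def spots(f,l,z,n=8):
    for d in bot.spot_point(f,l)[:n]:
        print(l,np.round(d["position"],1),round(d["conf"],2),np.round(plane(f,d["position"],z)[:2]*1000,1))
def save(f,name): cv2.imwrite(f"pics/{name}.png",f["pixels"][:,:,::-1])
E
python3 - <<'E'
from h import *
f=bot.grab_frame("side"); save(f,"side1")
for l,z in (("stand",0),("rod_1",.012),("tube_1",.074),("deep_tote",0),("shallow_tote",0),("shallow_label",.05),("deep_label",.08),("grip",.07)): spots(f,l,z)
f=bot.grab_frame("scene")
for l,z in (("tube_1",.074),("deep_tote",0),("shallow_tote",0),("shallow_label",.05),("deep_label",.08),("grip",.07)): spots(f,l,z)
f=bot.grab_frame("wrist"); print(np.round(f["pose"],3).tolist(),f["K"][0])
s=bot.observe();r=R.from_euler("xyz",s["tool_rot"]); print(r.as_matrix().round(3)); print(r.inv().apply(f["pose"][:3,3]-s["position"]).round(4))
print((r.inv().as_matrix()@f["pose"][:3,:3]).round(3))
E
```

```text
stand [338.2 261.9] 0.63 [ 495.  -283.3]
rod_1 [314.7 263. ] 0.61 [ 408.1 -297.2]
rod_1 [359.3 260.7] 0.52 [ 563.7 -306.8]
rod_1 [353.8 261.4] 0.43 [ 543.4 -308.3]
rod_1 [338.9 263.1] 0.39 [ 489.7 -311.1]
tube_1 [320.3 206. ] 0.93 [500.3  42.3]
tube_1 [347.8 206. ] 0.7 [613.   26.1]
tube_1 [341.9 207.1] 0.69 [585.8  18.4]
tube_1 [325.7 209.3] 0.64 [514.6   5.9]
tube_1 [332.1 209.5] 0.56 [5.399e+02 2.000e-01]
deep_tote [333.  226.7] 0.98 [545.   -7.2]
shallow_tote [305.9 199.2] 0.92 [489.9 301.6]
shallow_label [282.1 193.2] 0.96 [372.3 267.4]
shallow_label [341.1 263.3] 0.51 [ 478.3 -375.2]
shallow_label [352.5 264.3] 0.42 [ 513.2 -387.2]
deep_label [309.6 207.5] 0.87 [450.8  19.6]
deep_label [338.3 262.7] 0.56 [ 456.  -418.9]
grip [306.1 185.7] 0.89 [488.6 296.4]
tube_1 [309.4 197.8] 0.94 [574.5  10.3]
tube_1 [313.5 201.2] 0.8 [546.2   8.4]
tube_1 [317.6 206.5] 0.78 [508.9  13.4]
tube_1 [317.  210.4] 0.74 [491.7  29.5]
tube_1 [305.6 193.5] 0.71 [607.1   7.8]
deep_tote [312.2 216.9] 0.89 [529.3  30.6]
shallow_tote [264.9 253.1] 0.96 [484.8 312.1]
shallow_label [272.7 263.2] 0.77 [385.2 332.5]
deep_label [323.2 211.1] 0.77 [467.2  13.9]
grip [261.3 240.3] 0.81 [500.2 311.9]
[[0.374, 0.89, 0.259, 0.169], [0.927, -0.359, -0.106, 0.607], [-0.001, 0.279, -0.96, 0.374], [0.0, 0.0, 0.0, 1.0]] [324.19626042   0.         320.12692135]
[[-0.927  0.374 -0.   ]
 [ 0.374  0.927 -0.   ]
 [ 0.    -0.    -1.   ]]
[ 0.071   0.0009 -0.1429]
[[ 0.    -0.96  -0.279]
 [ 1.     0.    -0.001]
 [ 0.001 -0.279  0.96 ]]
```

Request:
carry_out(
  rows=[
    [[-0.342,-0.271,-0.02,-22],[-0.342,-0.271,-0.02,-22],[-0.342,-0.271,-0.02,-22],[-0.342,-0.271,-0.02,-22],[-0.342,-0.271,-0.02,-22],[-0.342,-0.271,-0.02,-22],[-0.342,-0.271,-0.02,-22],[-0.342,-0.271,-0.02,-22],[-0.342,-0.271,-0.02,-22],[-0.342,-0.271,-0.02,-22],[-0.342,-0.271,-0.02,-22],[-0.342,-0.271,-0.02,-22]],
  ],
  grip=0.045,
  grip_force=25,
)

```text
clock: 2.85
position: [0.4519, 0.1956, 0.2517]
tool_rot: [-3.141, 0.001, 3.135]
force: [0.3, -0.6, -0.5]
grip_width: 0.0452
finger_force: 0.0
```

Run:
```python
from h import *
print(bot.observe()["position"]); delta([.495,-.283,.25],np.pi/2); delta([.548,.01,.27],np.pi/2)
```

```text
[0.45190865 0.1955919  0.25169726]
shift mm [ -46.1 -478.3    2.2] twist -0.3573090505695262 finger line deg 89.64
shift mm [ -97.3 -185.   -18. ] twist -0.3573090505695262 finger line deg 89.64
```

Request:
carry_out(
  rows=[
    [[-0.097,-0.185,-0.018,0],[-0.097,-0.185,-0.018,0],[-0.097,-0.185,-0.018,0],[-0.097,-0.185,-0.018,0],[-0.097,-0.185,-0.018,0],[-0.097,-0.185,-0.018,0],[-0.097,-0.185,-0.018,0],[-0.097,-0.185,-0.018,0]],
  ],
)

```text
clock: 3.52
position: [0.5465, 0.0158, 0.2691]
tool_rot: [3.141, -0.0, -3.141]
force: [0.0, 0.7, -0.4]
grip_width: 0.0448
finger_force: 0.0
```

Run:
```python
from h import *
print(bot.observe()["position"]); f=bot.grab_frame("wrist"); save(f,"w1")
for l,z in (("tube_1",.074),("deep_tote",0),("deep_label",.1),("post",.108)): spots(f,l,z)
delta([.495,-.283,.25],np.pi/2)
```

```text
[0.54651821 0.01582545 0.26909695]
tube_1 [311.  231.3] 0.97 [608.1   6.2]
tube_1 [320.7 179.8] 0.96 [549.5  16.9]
tube_1 [321.2 154.9] 0.79 [523.   17.4]
tube_1 [332.8 123.2] 0.6 [490.8  29.2]
tube_1 [315.8 203.7] 0.57 [576.   11.6]
deep_tote [323. 167.] 0.61 [548.8  19.9]
deep_label [336.8  92.1] 0.74 [462.1  31.5]
post [376.  248.6] 0.68 [613.6  73.3]
shift mm [  52.  -299.2   19.3] twist 0.102697538579406 finger line deg 90.1
```

View pics/w1.png

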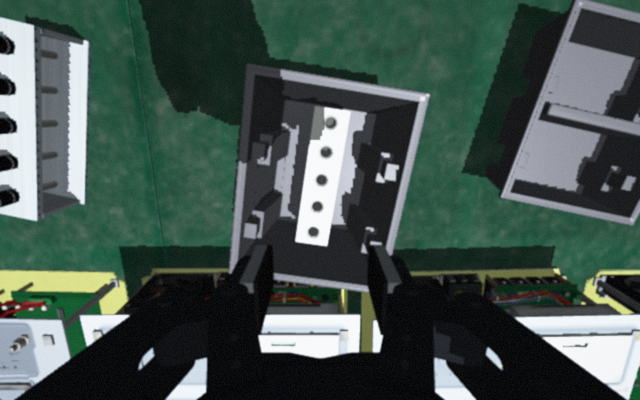

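Tubes 1–5 appear at (330,122), (325,152), (321,180), (317,206), (313,231). The deep tote is yawed about −10°, and its label end is the near one (top of the picture).

Request:
carry_out(
  rows=[
    [[0.052,-0.299,0.02,0],[0.052,-0.299,0.02,0],[0.052,-0.299,0.02,0],[0.052,-0.299,0.02,0],[0.052,-0.299,0.02,0],[0.052,-0.299,0.02,0],[0.052,-0.299,0.02,0],[0.052,-0.299,0.02,0],[0.052,-0.299,0.02,0],[0.052,-0.299,0.02,0]],
  ],
)

```text
clock: 4.6
position: [0.4947, -0.2837, 0.2491]
tool_rot: [3.141, -0.0, 3.141]
force: [0.1, 0.9, -0.4]
grip_width: 0.045
finger_force: 0.0
```

```bash
cat >> h.py <<'E'
def blobs(g,approx,r=9,thr=None):
    out=[]
    for a in approx:
        x,y=np.round(a).astype(int); p=255-g[y-r:y+r+1,x-r:x+r+1].astype(float)
        lo=np.percentile(p,20); w=np.clip(p-(lo+p.max())/2,0,None)
        yy,xx=np.mgrid[-r:r+1,-r:r+1]; w=w*(xx**2+yy**2<=r*r)
        out.append([x+(w*xx).sum()/w.sum(),y+(w*yy).sum()/w.sum()])
    return np.array(out)
E
python3 - <<'E'
from h import *
import pickle
print(bot.observe()["position"]); f=bot.grab_frame("wrist"); save(f,"w2")
for l,z in (("rod_1",.012),("stand",0.0)): spots(f,l,z)
# tubes from w1: pose from tool pose then (camera fixed to tool)
s=bot.observe(); Tt=np.eye(4); Tt[:3,:3]=R.from_euler("xyz",s["tool_rot"]).as_matrix(); Tt[:3,3]=s["position"]
C=np.linalg.inv(Tt)@f["pose"]
T1=np.eye(4); T1[:3,:3]=R.from_euler("xyz",[3.141,0,-3.141]).as_matrix(); T1[:3,3]=[.54652,.01583,.2691]
f1={"K":f["K"],"pose":T1@C}
g=cv2.cvtColor(cv2.imread("pics/w1.png"),cv2.COLOR_BGR2GRAY)
b=blobs(g,[(330,122),(325.5,152),(321,180),(317,206),(313,231)],7); print(b.round(1).tolist())
P=np.array([plane(f1,p,.074)[:2] for p in b])*1000; print(P.round(1).tolist())
i=np.arange(5)-2; c=P.mean(0); v=(i[:,None]*P).sum(0)/10; print("centre",c,"pitch",np.hypot(*v),"yaw",np.degrees(np.arctan2(v[1],v[0])))
E
```

```text
[ 0.49467097 -0.28368808  0.24912524]
rod_1 [296.9 202.1] 0.73 [ 534.6 -311.6]
rod_1 [312.6 139. ] 0.6 [ 458.7 -291.9]
rod_1 [319.9 102.9] 0.56 [ 418.8 -283.5]
stand [304.6 166.8] 0.95 [ 493.2 -302.2]
stand [604.7 230.4] 0.63 [576.3  84. ]
[[330.8, 123.4], [325.7, 152.1], [321.1, 179.5], [316.9, 206.0], [312.9, 231.4]]
[[490.4, 25.9], [519.4, 20.8], [548.4, 16.0], [577.9, 11.3], [607.4, 6.7]]
centre [548.67963811  16.13158261] pitch 29.637905950698556 yaw -9.254626027731307
```

View pics/w2.png

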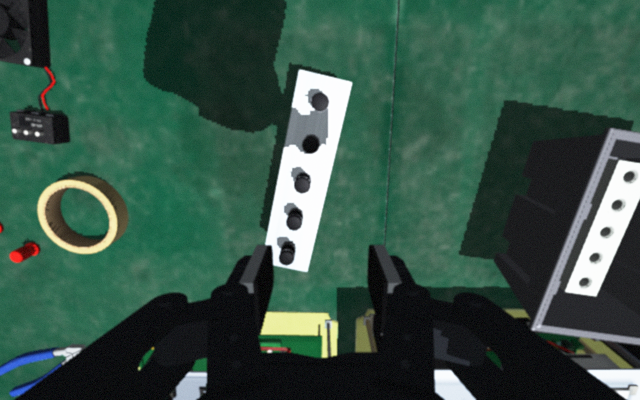

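Run:
```python
from h import *
f=bot.grab_frame("wrist"); im=f["pixels"]; hsv=cv2.cvtColor(im,cv2.COLOR_RGB2HSV)
m=((hsv[...,1]<40)&(hsv[...,2]>95)).astype(np.uint8); 
n,l,st,_=cv2.connectedComponentsWithStats(m); k=l[120,331]; print(st[k])
cs=cv2.convexHull(cv2.findContours((l==k).astype(np.uint8),0,1)[0][0])
q=cv2.approxPolyDP(cs,6,True)[:,0]; print(q.tolist())
W=np.array([plane(f,p,.072)[:2] for p in q])*1000; print(W.round(1).tolist())
H=np.array([plane(f,p,.072)[:2] for p in cs[:,0]])*1000
print("rect",cv2.minAreaRect(H.astype(np.float32)))
# edges of the long sides
c=W.mean(0);print(c)
def ov(c,yaw):
    o=im.copy();u=np.array([np.cos(yaw),np.sin(yaw)])
    for x in (-76,-38,0,38,76):
        p=(c+u*x)/1000
        for z,col in ((.100,(255,0,0)),(.072,(255,255,0))):
            pts=np.array([proj(f,[p[0]+.008*np.cos(t),p[1]+.008*np.sin(t),z]) for t in np.linspace(0,6.3,30)])
            cv2.polylines(o,[np.round(pts*16).astype(np.int32)],True,col,1,shift=4)
    return o
r=cv2.minAreaRect(H.astype(np.float32)); a=np.radians(r[2]); a=a if r[1][0]>r[1][1] else a-np.pi/2
a=(a+np.pi/2)%np.pi-np.pi/2; print(np.degrees(a))
o=ov(np.array(r[0]),a)[50:290,220:400]; cv2.imwrite("pics/ov.png",cv2.resize(o[:,:,::-1],None,fx=2.5,fy=2.5))
```

```text
[ 264   68   87  204 8783]
[[297, 68], [350, 81], [304, 271], [273, 264], [264, 245]]
[[389.8, -303.2], [400.9, -254.2], [596.8, -299.2], [588.4, -332.9], [566.0, -341.6]]
rect ((492.96722412109375, -300.4513244628906), (52.41176223754883, 202.016845703125), 77.19642639160156)
[ 508.38495536 -306.22257597]
-12.80357360839843
```

View pics/ov.png

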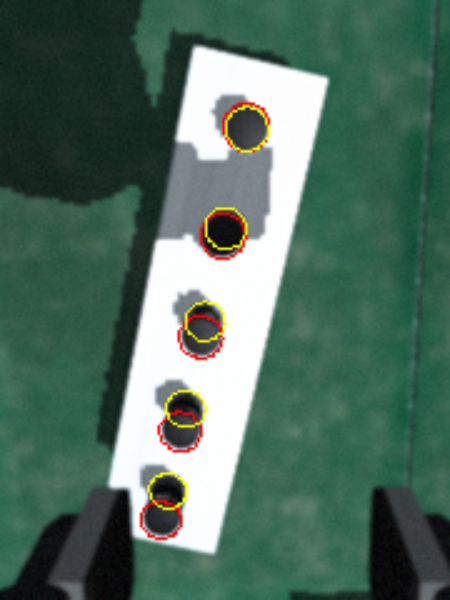

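The plate fit overlays all five heads well: stand centre (493, −300.5) mm, yaw −12.8°. I'll start with the far rod at (567, −317).

Request:
carry_out(
  rows=[
    [[-0.0723,-0.0336,0.02,7],[-0.0723,-0.0336,0.05,11],[-0.0723,-0.0336,0.08,11],[-0.0723,-0.0336,0.119,11],[-0.0723,-0.0336,0.119,11],[-0.0723,-0.0336,0.119,11],[-0.0723,-0.0336,0.119,11],[-0.0723,-0.0336,0.119,11],[-0.0723,-0.0336,0.119,11]],
  ],
)

```text
clock: 5.55
position: [0.568, -0.3178, 0.1329]
tool_rot: [-3.141, 0.003, 2.95]
force: [0.9, -1.0, 0.1]
grip_width: 0.0452
finger_force: 0.0
```

Run:
```python
from h import *
print(bot.observe()["position"]); delta([.567,-.3173,.077],np.radians(79))
f=bot.grab_frame("wrist"); save(f,"w3")
```

```text
[ 0.56796763 -0.31775158  0.13293249]
shift mm [ 1.2  0.3 55.9] twist 0.01539945121578512 finger line deg 79.02
```

View pics/w3.png

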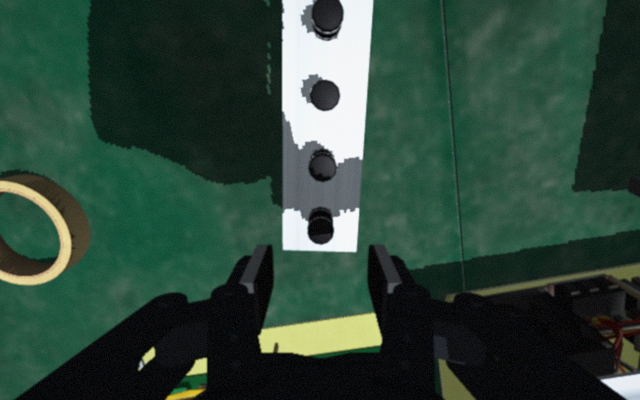

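The far rod's head is at (320,225), centred between the fingers.

Request:
carry_out(
  rows=[
    [[0.001,0,0.02,0],[0.001,0,0.04,0],[0.001,0,0.053,0],[0.001,0,0.053,0],[0.001,0,0.053,0],[0.001,0,0.053,0]],
  ],
)

```text
clock: 6.1
position: [0.5666, -0.3176, 0.0785]
tool_rot: [-3.141, 0.001, 2.95]
force: [-0.0, -0.1, 0.0]
grip_width: 0.045
finger_force: 0.0
```

Request:
carry_out(
  rows=[
    [[0,0,0,0],[0,0,0,0],[0,0,0,0],[0,0,0,0],[0,0,0,0],[0,0,0,0],[0,0,0,0]],
  ],
  grip=0.01,
  grip_force=25,
)

```text
clock: 6.68
position: [0.5665, -0.3175, 0.0782]
tool_rot: [-3.141, 0.001, 2.95]
force: [-0.6, 0.9, 6.3]
grip_width: 0.0151
finger_force: 25.2
```

Request:
carry_out(
  rows=[
    [[0,0,-0.01,0],[0,0,-0.03,0],[0,0,-0.06,0],[0,0,-0.1,0],[0,0,-0.14,0],[0,0,-0.145,0],[0,0,-0.145,0]],
  ],
)

```text
clock: 7.27
position: [0.5671, -0.318, 0.2262]
tool_rot: [-3.14, 0.005, 2.95]
force: [-0.1, 0.0, -0.2]
grip_width: 0.0149
finger_force: 24.7
```

Request:
carry_out(
  rows=[
    [[0.0212,0.326,0,0],[0.0212,0.326,0,0],[0.0212,0.326,0,0],[0.0212,0.326,0,0],[0.0212,0.326,0,0],[0.0212,0.326,0,0],[0.0212,0.326,0,0],[0.0212,0.326,0,0],[0.0212,0.326,0,0],[0.0212,0.326,0,0],[0.0212,0.326,0,0],[0.0212,0.326,0,0]],
  ],
)

```text
clock: 8.27
position: [0.6071, 0.0054, 0.2221]
tool_rot: [-3.141, -0.0, 2.948]
force: [0.0, -0.7, -0.5]
grip_width: 0.0145
finger_force: 24.7
```

Run:
```python
from h import *
s=bot.observe();print(s["position"],s["force"],s["tool_rot"]); delta([.6079,.0065,.22],np.radians(79))
f=bot.grab_frame("wrist"); save(f,"w4")
```

```text
[0.60712968 0.0054357  0.22207391] [ 0.01522281 -0.73720724 -0.53095055] [-3.14088862e+00 -4.35256181e-04  2.94814344e+00]
shift mm [-0.6  1.2  2.1] twist -0.08380621216615225 finger line deg 78.92
```

View pics/w4.png

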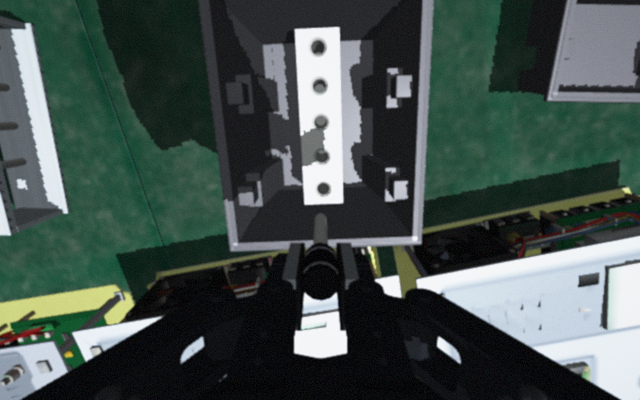

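The rod hangs upright with its tip at about (320,216), and tube 5 is at (323,188). I'll re-measure the tubes from here.

Run:
```python
from h import *
s=bot.observe();f=bot.grab_frame("wrist"); g=cv2.cvtColor(f["pixels"],cv2.COLOR_RGB2GRAY)
b=blobs(g,[(318.5,47),(320,86),(321,122),(321.5,156),(323,188)],8); print(b.round(1).tolist())
P=np.array([plane(f,p,.074)[:2] for p in b])*1000; print(P.round(1).tolist())
i=np.arange(5)-2; c=P.mean(0); v=(i[:,None]*P).sum(0)/10; print("centre",c,"pitch",np.hypot(*v),"yaw",np.degrees(np.arctan2(v[1],v[0])))
p=s["position"]; 
for z in (.157,.16): print(proj(f,[p[0],p[1],z]))
c=g[195:300,305:336]; print(c[::3,15]); print(c[25],c[35])
```

```text
[[318.1, 46.9], [319.4, 83.7], [320.5, 123.7], [320.8, 155.7], [323.0, 188.1]]
[[490.5, 27.0], [518.5, 22.6], [551.0, 17.1], [578.5, 12.1], [608.3, 8.3]]
centre [549.36462216  17.41066087] pitch 29.95883751280323 yaw -9.195791326384642
[319.24466595 216.55739034]
[319.22405863 218.00433032]
[194 247 247 120  35  37  61  76  73  78  78  78  74  77  78  80  23  38
   7  10   9   0  32  16  13   7  13   4  12  10  18   5  14   5  10]
[31 37 32 33 34 32 38 38 38 50 66 75 74 74 78 72 74 77 74 75 84 71 47 33
 39 36 33 33 35 36 39] [36 33 34 35 34 32 34 36 45 58 67 70 69 76 79 77 76 76 76 72 68 57 46 31
 27 34 35 34 39 37 33]
```

Request:
carry_out(
  rows=[
    [[-0.001,0.0018,0.02,0],[-0.001,0.0018,0.045,0],[-0.001,0.0018,0.06,0],[-0.001,0.0018,0.07,0],[-0.001,0.0018,0.075,0],[-0.001,0.0018,0.08,0],[-0.001,0.0018,0.085,0],[-0.001,0.0018,0.09,0],[-0.001,0.0018,0.095,0],[-0.001,0.0018,0.1,0],[-0.001,0.0018,0.1,0]],
  ],
)

```text
clock: 9.28
position: [0.6084, 0.0084, 0.1215]
tool_rot: [-3.141, -0.001, 2.95]
force: [-0.1, 0.1, -0.7]
grip_width: 0.015
finger_force: 24.7
```

Request:
carry_out(
  rows=[
    [[0,0,0.01,0],[0,0,0.02,0],[0,0,0.03,0],[0,0,0.034,0],[0,0,0.036,0],[0,0,0.038,0],[0,0,0.038,0],[0,0,0.038,0]],
  ],
)

```text
clock: 9.95
position: [0.6089, 0.0084, 0.0845]
tool_rot: [3.142, 0.0, 2.95]
force: [-1.0, 0.4, 0.4]
grip_width: 0.0152
finger_force: 24.7
```

Request:
carry_out(
  rows=[
    [[0,0,0.001,0],[0,0,0.002,0],[0,0,0.003,0],[0,0,0.004,0],[0,0,0.004,0],[0,0,0.004,0]],
  ],
)

```text
clock: 10.45
position: [0.6087, 0.0084, 0.0803]
tool_rot: [-3.142, 0.0, 2.95]
force: [0.1, 0.1, 0.2]
grip_width: 0.0149
finger_force: 24.8
```

Request:
carry_out(
  rows=[
    [[0,0,0.001,0],[0,0,0.001,0],[0,0,0.001,0]],
  ],
)

```text
clock: 10.7
position: [0.6089, 0.0084, 0.0801]
tool_rot: [3.141, 0.0, 2.95]
force: [-4.4, 0.2, 13.6]
grip_width: 0.0149
finger_force: 26.1
```

Seated: contact came at the expected height.

Request:
carry_out(
  rows=[
    [[0,0,0,0],[0,0,0,0],[0,0,0,0],[0,0,0,0],[0,0,0,0]],
  ],
  grip=0.045,
)

```text
clock: 11.12
position: [0.6087, 0.0084, 0.0792]
tool_rot: [-3.142, -0.0, 2.95]
force: [0.6, 0.0, -0.2]
grip_width: 0.045
finger_force: 0.0
```

Request:
carry_out(
  rows=[
    [[0,0,-0.01,0],[0,0,-0.03,0],[0,0,-0.06,0],[0,0,-0.09,0],[0,0,-0.09,0]],
  ],
)

```text
clock: 11.53
position: [0.6111, 0.0082, 0.1753]
tool_rot: [3.14, 0.007, 2.949]
force: [0.6, -0.1, 0.2]
grip_width: 0.0449
finger_force: 0.0
```

Request:
carry_out(
  rows=[
    [[0.017,-0.3265,0,0],[0.017,-0.3265,0,0],[0.017,-0.3265,0,0],[0.017,-0.3265,0,0],[0.017,-0.3265,0,0],[0.017,-0.3265,0,0],[0.017,-0.3265,0,0],[0.017,-0.3265,0,0],[0.017,-0.3265,0,0],[0.017,-0.3265,0,0],[0.017,-0.3265,0,0]],
  ],
)

```text
clock: 12.45
position: [0.5299, -0.3086, 0.1696]
tool_rot: [3.141, 0.0, 2.95]
force: [-0.2, 0.4, 0.0]
grip_width: 0.0451
finger_force: 0.0
```

Run:
```python
from h import *
s=bot.observe();print(s["position"],s["force"]); delta([.530,-.3092,.078],np.radians(79))
f=bot.grab_frame("side"); save(f,"s2")
f=bot.grab_frame("wrist"); o=f["pixels"].copy()
cv2.imwrite("pics/w5.png",cv2.resize(np.vstack([o[:300],cv2.imread("pics/s2.png")[170:300,:,::-1]])[:,:,::-1],None,fx=1.2,fy=1.2))
```

```text
[ 0.52989823 -0.30859993  0.16960569] [-0.167732    0.44897533  0.0109959 ]
shift mm [-0.2 -0.6 91.6] twist -0.0017594618631733283 finger line deg 79.0
```

View pics/w5.png

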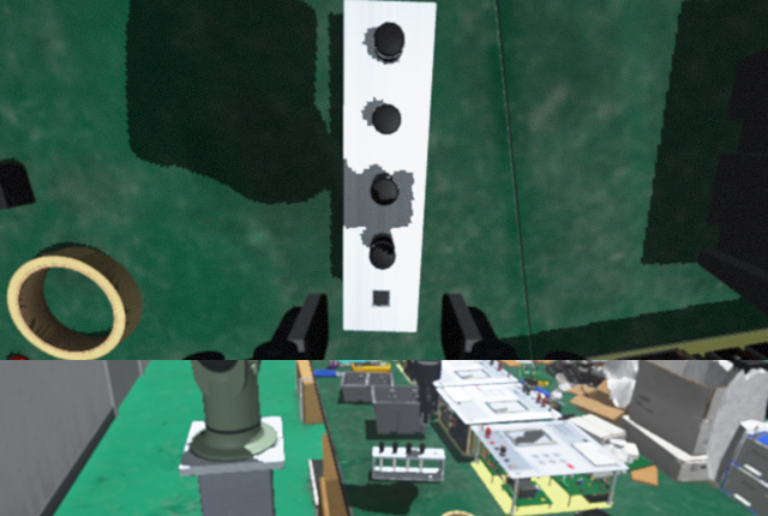

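Four rods are left and the fingers are centred on the second one.

Request:
carry_out(
  rows=[
    [[0,-0.0006,0.03,0],[0,-0.0006,0.06,0],[0,-0.0006,0.08,0],[0,-0.0006,0.0915,0],[0,-0.0006,0.0915,0],[0,-0.0006,0.0915,0],[0,-0.0006,0.0915,0]],
  ],
)

```text
clock: 13.13
position: [0.5305, -0.3096, 0.0792]
tool_rot: [-3.141, 0.002, 2.95]
force: [-0.6, -0.8, -0.5]
grip_width: 0.0449
finger_force: 0.0
```

Request:
carry_out(
  rows=[
    [[0,0,0,0],[0,0,0,0],[0,0,0,0],[0,0,0,0],[0,0,0,0],[0,0,0,0],[0,0,0,0]],
  ],
  grip=0.01,
  grip_force=25,
)

```text
clock: 13.72
position: [0.5301, -0.3097, 0.0788]
tool_rot: [-3.141, 0.001, 2.95]
force: [-2.0, 1.0, 8.1]
grip_width: 0.0144
finger_force: 25.4
```

Request:
carry_out(
  rows=[
    [[0,0,-0.01,0],[0,0,-0.03,0],[0,0,-0.06,0],[0,0,-0.1,0],[0,0,-0.14,0],[0,0,-0.145,0],[0,0,-0.145,0]],
  ],
)

```text
clock: 14.3
position: [0.5307, -0.3101, 0.2267]
tool_rot: [-3.14, 0.005, 2.95]
force: [0.3, 0.0, -0.2]
grip_width: 0.0151
finger_force: 24.7
```

Request:
carry_out(
  rows=[
    [[0.0133,0.3244,0,0],[0.0133,0.3244,0,0],[0.0133,0.3244,0,0],[0.0133,0.3244,0,0],[0.0133,0.3244,0,0],[0.0133,0.3244,0,0],[0.0133,0.3244,0,0],[0.0133,0.3244,0,0],[0.0133,0.3244,0,0],[0.0133,0.3244,0,0],[0.0133,0.3244,0,0],[0.0133,0.3244,0,0]],
  ],
)

```text
clock: 15.3
position: [0.5782, 0.0102, 0.2227]
tool_rot: [-3.141, -0.0, 2.948]
force: [-0.1, -0.0, -0.4]
grip_width: 0.015
finger_force: 24.7
```

```bash
cat >> h.py <<'E'
def over(tx,ty):
    "tool shift to bring held rod (shaft seen in wrist view) over tube"
    s=bot.observe();f=bot.grab_frame("wrist");g=cv2.cvtColor(f["pixels"],cv2.COLOR_RGB2GRAY).astype(float);p=s["position"]
    e=proj(f,[p[0],p[1],p[2]-.05]); y,x=int(e[1]),int(e[0])
    print("force",s["force"].round(1),"z",p[2].round(4),"w",s["grip_width"].round(4),"pred col",e.round(1),"rows",g[y-2:y+3,x-14:x+15].mean(0).astype(int).tolist())
    q=proj(f,[p[0],p[1],p[2]-.065]); print("tip pred",q.round(1),g[int(q[1])-14:int(q[1])+10,int(q[0])].astype(int).tolist())
    delta([tx/1000,ty/1000,p[2]],np.radians(79))
E
python3 - <<'E'
from h import *
over(578.8,11.8)
E
```

```text
Traceback (most recent call last):
  File "h.py", line 35, in over
    print("force",s["force"].round(1),"z",p[2].round(4),"w",s["grip_width"].round(4),"pred col",e.round(1),"rows",g[y-2:y+3,x-14:x+15].mean(0).astype(int).tolist())
                                                            ^^^^^^^^^^^^^^^^^^^^^
AttributeError: 'float' object has no attribute 'round'
```

```bash
sed -i 's/s\["grip_width"\].round(4)/round(s["grip_width"],4)/' h.py
python3 - <<'E'
from h import *
over(578.8,11.8)
E
```

```text
force [ 0.7  0.1 -0.3] z 0.2227 w 0.0145 pred col [319.1 224.3] rows [203, 248, 248, 248, 248, 247, 247, 245, 237, 206, 114, 71, 74, 77, 78, 79, 79, 77, 76, 77, 72, 72, 67, 57, 53, 46, 38, 64, 152]
tip pred [319.2 216.6] [248, 248, 248, 248, 248, 239, 182, 127, 116, 101, 88, 76, 80, 80, 75, 76, 82, 77, 80, 80, 79, 80, 78, 75]
shift mm [-0.2  1.6  0. ] twist -0.10243502028181695 finger line deg 78.9
```

Request:
carry_out(
  rows=[
    [[0,0,0.02,0],[0,0,0.045,0],[0,0,0.06,0],[0,0,0.07,0],[0,0,0.075,0],[0,0,0.08,0],[0,0,0.085,0],[0,0,0.09,0],[0,0,0.095,0],[0,0,0.1,0],[0,0,0.1,0]],
  ],
)

```text
clock: 16.32
position: [0.5781, 0.0115, 0.122]
tool_rot: [-3.141, -0.001, 2.95]
force: [0.9, -0.4, -0.5]
grip_width: 0.0151
finger_force: 24.7
```

Request:
carry_out(
  rows=[
    [[0,0,0.01,0],[0,0,0.02,0],[0,0,0.03,0],[0,0,0.034,0],[0,0,0.036,0],[0,0,0.038,0],[0,0,0.038,0],[0,0,0.038,0]],
  ],
)

```text
clock: 16.98
position: [0.5786, 0.0115, 0.085]
tool_rot: [3.142, 0.0, 2.95]
force: [-0.2, -0.7, -0.4]
grip_width: 0.0151
finger_force: 24.7
```

Request:
carry_out(
  rows=[
    [[0,0,0.001,0],[0,0,0.002,0],[0,0,0.003,0],[0,0,0.004,0],[0,0,0.004,0],[0,0,0.004,0]],
  ],
)

```text
clock: 17.48
position: [0.5786, 0.0115, 0.0809]
tool_rot: [3.142, 0.0, 2.95]
force: [-0.5, 0.8, 2.0]
grip_width: 0.015
finger_force: 24.9
```

Request:
carry_out(
  rows=[
    [[0,0,0.0008,0],[0,0,0.0008,0],[0,0,0.0008,0]],
  ],
)

```text
clock: 17.73
position: [0.5787, 0.0115, 0.0807]
tool_rot: [3.141, 0.001, 2.95]
force: [-3.7, -0.6, 14.2]
grip_width: 0.0148
finger_force: 26.1
```

Request:
carry_out(
  rows=[
    [[0,0,0,0],[0,0,0,0],[0,0,0,0],[0,0,0,0],[0,0,0,0]],
  ],
  grip=0.045,
)

```text
clock: 18.15
position: [0.5784, 0.0115, 0.0799]
tool_rot: [-3.142, -0.0, 2.95]
force: [-0.3, 0.1, -0.9]
grip_width: 0.0447
finger_force: 0.0
```

Request:
carry_out(
  rows=[
    [[0,0,-0.01,0],[0,0,-0.03,0],[0,0,-0.06,0],[0,0,-0.09,0],[0,0,-0.09,0]],
  ],
)

```text
clock: 18.57
position: [0.5808, 0.0114, 0.1759]
tool_rot: [3.139, 0.007, 2.949]
force: [1.0, -0.1, 0.7]
grip_width: 0.045
finger_force: 0.0
```

Request:
carry_out(
  rows=[
    [[0.0244,-0.323,0,0],[0.0244,-0.323,0,0],[0.0244,-0.323,0,0],[0.0244,-0.323,0,0],[0.0244,-0.323,0,0],[0.0244,-0.323,0,0],[0.0244,-0.323,0,0],[0.0244,-0.323,0,0],[0.0244,-0.323,0,0],[0.0244,-0.323,0,0],[0.0244,-0.323,0,0]],
  ],
)

```text
clock: 19.48
position: [0.4931, -0.3005, 0.1704]
tool_rot: [3.141, 0.0, 2.95]
force: [-0.8, 1.8, -0.7]
grip_width: 0.0448
finger_force: 0.0
```

Run:
```python
from h import *
delta([.493,-.3007,.078],np.radians(79))
```

```text
shift mm [ 0.1 -0.3 92.4] twist 0.008277707519965816 finger line deg 79.01
```

Request:
carry_out(
  rows=[
    [[0,-0.0003,0.03,0],[0,-0.0003,0.06,0],[0,-0.0003,0.08,0],[0,-0.0003,0.0918,0],[0,-0.0003,0.0918,0],[0,-0.0003,0.0918,0],[0,-0.0003,0.0918,0]],
  ],
)

```text
clock: 20.07
position: [0.4937, -0.3012, 0.0795]
tool_rot: [-3.141, 0.002, 2.95]
force: [-0.2, -0.3, 0.4]
grip_width: 0.0451
finger_force: 0.0
```

Request:
carry_out(
  rows=[
    [[0,0,0,0],[0,0,0,0],[0,0,0,0],[0,0,0,0],[0,0,0,0],[0,0,0,0],[0,0,0,0]],
  ],
  grip=0.01,
  grip_force=25,
)

```text
clock: 20.65
position: [0.4934, -0.3014, 0.0791]
tool_rot: [-3.141, 0.001, 2.95]
force: [-0.4, 1.4, 8.6]
grip_width: 0.015
finger_force: 25.4
```

Request:
carry_out(
  rows=[
    [[0,0,-0.01,0],[0,0,-0.03,0],[0,0,-0.06,0],[0,0,-0.1,0],[0,0,-0.14,0],[0,0,-0.145,0],[0,0,-0.145,0]],
  ],
)

```text
clock: 21.23
position: [0.4939, -0.3019, 0.2269]
tool_rot: [-3.14, 0.005, 2.95]
force: [-0.1, 0.6, -0.5]
grip_width: 0.015
finger_force: 24.7
```

Request:
carry_out(
  rows=[
    [[0.0053,0.322,0,0],[0.0053,0.322,0,0],[0.0053,0.322,0,0],[0.0053,0.322,0,0],[0.0053,0.322,0,0],[0.0053,0.322,0,0],[0.0053,0.322,0,0],[0.0053,0.322,0,0],[0.0053,0.322,0,0],[0.0053,0.322,0,0],[0.0053,0.322,0,0],[0.0053,0.322,0,0]],
  ],
)

```text
clock: 22.23
position: [0.5488, 0.0147, 0.2231]
tool_rot: [-3.141, -0.0, 2.948]
force: [0.5, 0.0, 0.2]
grip_width: 0.0149
finger_force: 24.7
```

Run:
```python
from h import *
over(549.2,16.7)
```

```text
force [0.5 0.  0.2] z 0.2231 w 0.0149 pred col [319.2 224.3] rows [216, 252, 252, 251, 251, 251, 251, 252, 250, 223, 123, 75, 81, 84, 85, 84, 84, 85, 82, 81, 77, 76, 70, 63, 57, 55, 106, 210, 249]
tip pred [319.3 216.7] [251, 251, 251, 243, 222, 173, 135, 127, 123, 105, 92, 82, 84, 89, 85, 84, 84, 88, 82, 82, 82, 82, 89, 86]
shift mm [0.  2.1 0.1] twist -0.09484425141678798 finger line deg 78.91
```

Request:
carry_out(
  rows=[
    [[0,0.0005,0.02,0],[0,0.0005,0.045,0],[0,0.0005,0.06,0],[0,0.0005,0.07,0],[0,0.0005,0.075,0],[0,0.0005,0.08,0],[0,0.0005,0.085,0],[0,0.0005,0.09,0],[0,0.0005,0.095,0],[0,0.0005,0.1,0],[0,0.0005,0.1,0]],
  ],
)

```text
clock: 23.2
position: [0.5488, 0.0164, 0.1224]
tool_rot: [-3.141, -0.001, 2.95]
force: [-0.8, 0.5, -0.2]
grip_width: 0.015
finger_force: 24.7
```

Request:
carry_out(
  rows=[
    [[0,0,0.01,0],[0,0,0.02,0],[0,0,0.03,0],[0,0,0.034,0],[0,0,0.036,0],[0,0,0.038,0],[0,0,0.038,0],[0,0,0.038,0]],
  ],
)

```text
clock: 23.87
position: [0.5493, 0.0164, 0.0854]
tool_rot: [3.142, 0.0, 2.95]
force: [-0.4, 0.0, -0.4]
grip_width: 0.0149
finger_force: 24.7
```

Request:
carry_out(
  rows=[
    [[0,0,0.001,0],[0,0,0.002,0],[0,0,0.003,0],[0,0,0.004,0],[0,0,0.004,0],[0,0,0.004,0]],
  ],
)

```text
clock: 24.37
position: [0.5492, 0.0164, 0.0812]
tool_rot: [3.142, 0.0, 2.95]
force: [0.3, -0.4, 0.6]
grip_width: 0.0145
finger_force: 24.9
```

Request:
carry_out(
  rows=[
    [[0,0,0.0007,0],[0,0,0.0007,0],[0,0,0.0007,0]],
  ],
)

```text
clock: 24.62
position: [0.5494, 0.0164, 0.0811]
tool_rot: [3.141, 0.001, 2.95]
force: [-2.2, 0.4, 12.2]
grip_width: 0.0144
finger_force: 26.0
```

Request:
carry_out(
  rows=[
    [[0,0,0,0],[0,0,0,0],[0,0,0,0],[0,0,0,0],[0,0,0,0]],
  ],
  grip=0.045,
)

```text
clock: 25.03
position: [0.5491, 0.0164, 0.0804]
tool_rot: [-3.142, -0.0, 2.95]
force: [0.0, 1.7, -0.0]
grip_width: 0.0449
finger_force: 0.0
```

Request:
carry_out(
  rows=[
    [[0,0,-0.01,0],[0,0,-0.03,0],[0,0,-0.06,0],[0,0,-0.09,0],[0,0,-0.09,0]],
  ],
)

```text
clock: 25.45
position: [0.5514, 0.0164, 0.1762]
tool_rot: [3.139, 0.007, 2.949]
force: [1.1, 1.1, 0.8]
grip_width: 0.045
finger_force: 0.0
```

Request:
carry_out(
  rows=[
    [[0.0327,-0.321,0,0],[0.0327,-0.321,0,0],[0.0327,-0.321,0,0],[0.0327,-0.321,0,0],[0.0327,-0.321,0,0],[0.0327,-0.321,0,0],[0.0327,-0.321,0,0],[0.0327,-0.321,0,0],[0.0327,-0.321,0,0],[0.0327,-0.321,0,0],[0.0327,-0.321,0,0]],
  ],
)

```text
clock: 26.37
position: [0.4561, -0.2919, 0.1709]
tool_rot: [3.141, 0.0, 2.95]
force: [-0.4, 0.9, 0.3]
grip_width: 0.045
finger_force: 0.0
```

Request:
carry_out(
  rows=[
    [[0,0,0.03,0],[0,0,0.06,0],[0,0,0.08,0],[0,0,0.0922,0],[0,0,0.0922,0],[0,0,0.0922,0],[0,0,0.0922,0]],
  ],
)

```text
clock: 26.95
position: [0.4567, -0.292, 0.0793]
tool_rot: [-3.141, 0.001, 2.951]
force: [-0.1, 0.3, 0.3]
grip_width: 0.045
finger_force: 0.0
```

Request:
carry_out(
  rows=[
    [[0,0,0,0],[0,0,0,0],[0,0,0,0],[0,0,0,0],[0,0,0,0],[0,0,0,0],[0,0,0,0]],
  ],
  grip=0.01,
  grip_force=25,
)

```text
clock: 27.53
position: [0.4564, -0.2926, 0.0791]
tool_rot: [-3.141, 0.001, 2.95]
force: [-0.6, 1.6, 8.7]
grip_width: 0.0149
finger_force: 25.3
```

Request:
carry_out(
  rows=[
    [[0,0,-0.01,0],[0,0,-0.03,0],[0,0,-0.06,0],[0,0,-0.1,0],[0,0,-0.14,0],[0,0,-0.145,0],[0,0,-0.145,0]],
  ],
)

```text
clock: 28.12
position: [0.4569, -0.2931, 0.2269]
tool_rot: [-3.14, 0.005, 2.95]
force: [-0.0, -0.1, -1.3]
grip_width: 0.0149
finger_force: 24.6
```

Request:
carry_out(
  rows=[
    [[-0.0026,0.3206,0,0],[-0.0026,0.3206,0,0],[-0.0026,0.3206,0,0],[-0.0026,0.3206,0,0],[-0.0026,0.3206,0,0],[-0.0026,0.3206,0,0],[-0.0026,0.3206,0,0],[-0.0026,0.3206,0,0],[-0.0026,0.3206,0,0],[-0.0026,0.3206,0,0],[-0.0026,0.3206,0,0],[-0.0026,0.3206,0,0]],
  ],
)

```text
clock: 29.12
position: [0.5192, 0.0205, 0.2232]
tool_rot: [-3.141, -0.0, 2.948]
force: [-0.8, -1.0, 0.1]
grip_width: 0.0151
finger_force: 24.7
```

Run:
```python
from h import *
over(519.6,21.3)
```

```text
force [-0.8 -1.   0.1] z 0.2232 w 0.0151 pred col [319.2 224.3] rows [253, 253, 252, 252, 252, 252, 252, 252, 235, 141, 76, 82, 84, 85, 84, 87, 87, 88, 84, 85, 79, 77, 70, 60, 56, 114, 219, 252, 253]
tip pred [319.3 216.6] [252, 253, 252, 244, 229, 179, 140, 130, 126, 112, 94, 91, 89, 88, 87, 89, 85, 88, 85, 88, 84, 84, 86, 84]
shift mm [-0.2  0.9  0.1] twist -0.09964043681719659 finger line deg 78.9
```

Request:
carry_out(
  rows=[
    [[0,-0.0005,0.02,0],[0,-0.0005,0.045,0],[0,-0.0005,0.06,0],[0,-0.0005,0.07,0],[0,-0.0005,0.075,0],[0,-0.0005,0.08,0],[0,-0.0005,0.085,0],[0,-0.0005,0.09,0],[0,-0.0005,0.095,0],[0,-0.0005,0.1,0],[0,-0.0005,0.1,0]],
  ],
)

```text
clock: 30.08
position: [0.5191, 0.0213, 0.1225]
tool_rot: [-3.141, -0.001, 2.95]
force: [-0.6, -0.2, 0.2]
grip_width: 0.0149
finger_force: 24.7
```

Request:
carry_out(
  rows=[
    [[0,0,0.01,0],[0,0,0.02,0],[0,0,0.03,0],[0,0,0.034,0],[0,0,0.036,0],[0,0,0.038,0],[0,0,0.038,0],[0,0,0.038,0]],
  ],
)

```text
clock: 30.75
position: [0.5196, 0.0213, 0.0855]
tool_rot: [3.142, 0.0, 2.95]
force: [0.4, -0.4, -0.5]
grip_width: 0.0151
finger_force: 24.7
```

Request:
carry_out(
  rows=[
    [[0,0,0.001,0],[0,0,0.002,0],[0,0,0.003,0],[0,0,0.004,0],[0,0,0.004,0],[0,0,0.004,0]],
  ],
)

```text
clock: 31.25
position: [0.5194, 0.0212, 0.0813]
tool_rot: [-3.142, -0.0, 2.95]
force: [-1.0, -0.9, -0.1]
grip_width: 0.0153
finger_force: 24.8
```

Request:
carry_out(
  rows=[
    [[0,0,0.0007,0],[0,0,0.0007,0],[0,0,0.0007,0]],
  ],
)

```text
clock: 31.5
position: [0.5196, 0.0213, 0.0811]
tool_rot: [3.141, 0.0, 2.95]
force: [-2.6, -0.7, 12.1]
grip_width: 0.015
finger_force: 25.9
```

Request:
carry_out(
  rows=[
    [[0,0,0,0],[0,0,0,0],[0,0,0,0],[0,0,0,0],[0,0,0,0]],
  ],
  grip=0.045,
)

```text
clock: 31.92
position: [0.5194, 0.0212, 0.0805]
tool_rot: [-3.142, -0.0, 2.95]
force: [1.2, 1.1, -0.2]
grip_width: 0.0449
finger_force: 0.0
```

Request:
carry_out(
  rows=[
    [[0,0,-0.01,0],[0,0,-0.03,0],[0,0,-0.06,0],[0,0,-0.09,0],[0,0,-0.09,0]],
  ],
)

```text
clock: 32.33
position: [0.5216, 0.0213, 0.1761]
tool_rot: [3.139, 0.006, 2.949]
force: [1.0, -0.3, 0.6]
grip_width: 0.0451
finger_force: 0.0
```

Request:
carry_out(
  rows=[
    [[0.0405,-0.319,0,0],[0.0405,-0.319,0,0],[0.0405,-0.319,0,0],[0.0405,-0.319,0,0],[0.0405,-0.319,0,0],[0.0405,-0.319,0,0],[0.0405,-0.319,0,0],[0.0405,-0.319,0,0],[0.0405,-0.319,0,0],[0.0405,-0.319,0,0],[0.0405,-0.319,0,0]],
  ],
)

```text
clock: 33.25
position: [0.4191, -0.2837, 0.171]
tool_rot: [3.141, 0.0, 2.95]
force: [-0.4, 1.1, 0.0]
grip_width: 0.0452
finger_force: 0.0
```

Request:
carry_out(
  rows=[
    [[0,0,0.03,0],[0,0,0.06,0],[0,0,0.08,0],[0,0,0.0922,0],[0,0,0.0922,0],[0,0,0.0922,0],[0,0,0.0922,0]],
  ],
)

```text
clock: 33.83
position: [0.4196, -0.2838, 0.0794]
tool_rot: [-3.141, 0.001, 2.951]
force: [0.4, -0.5, 1.0]
grip_width: 0.0449
finger_force: 0.0
```

Request:
carry_out(
  rows=[
    [[0,0,0,0],[0,0,0,0],[0,0,0,0],[0,0,0,0],[0,0,0,0],[0,0,0,0],[0,0,0,0]],
  ],
  grip=0.01,
  grip_force=25,
)

```text
clock: 34.42
position: [0.4194, -0.2843, 0.0792]
tool_rot: [-3.141, 0.001, 2.95]
force: [-1.2, 2.3, 9.9]
grip_width: 0.0154
finger_force: 25.3
```

Request:
carry_out(
  rows=[
    [[0,0,-0.01,0],[0,0,-0.03,0],[0,0,-0.06,0],[0,0,-0.1,0],[0,0,-0.14,0],[0,0,-0.145,0],[0,0,-0.145,0]],
  ],
)

```text
clock: 35.0
position: [0.4199, -0.2848, 0.2268]
tool_rot: [-3.14, 0.005, 2.95]
force: [-0.2, -0.5, -1.2]
grip_width: 0.0147
finger_force: 24.6
```

Request:
carry_out(
  rows=[
    [[-0.0106,0.318,0,0],[-0.0106,0.318,0,0],[-0.0106,0.318,0,0],[-0.0106,0.318,0,0],[-0.0106,0.318,0,0],[-0.0106,0.318,0,0],[-0.0106,0.318,0,0],[-0.0106,0.318,0,0],[-0.0106,0.318,0,0],[-0.0106,0.318,0,0],[-0.0106,0.318,0,0],[-0.0106,0.318,0,0]],
  ],
)

```text
clock: 36.0
position: [0.4895, 0.0248, 0.2232]
tool_rot: [-3.141, -0.001, 2.948]
force: [0.5, -0.0, -0.3]
grip_width: 0.0148
finger_force: 24.6
```

Run:
```python
from h import *
over(490.0,26.1)
```

```text
force [ 0.5 -0.  -0.3] z 0.2232 w 0.0148 pred col [319.1 224.3] rows [255, 255, 254, 254, 254, 254, 254, 255, 254, 208, 115, 90, 93, 96, 98, 97, 97, 99, 95, 93, 89, 88, 84, 76, 67, 89, 175, 248, 255]
tip pred [319.2 216.7] [254, 254, 255, 255, 251, 210, 155, 144, 137, 125, 106, 101, 101, 96, 100, 97, 99, 94, 98, 101, 97, 101, 95, 99]
shift mm [-0.1  1.3  0.1] twist -0.09081019254826117 finger line deg 78.91
```

Request:
carry_out(
  rows=[
    [[0,0,0.02,0],[0,0,0.045,0],[0,0,0.06,0],[0,0,0.07,0],[0,0,0.075,0],[0,0,0.08,0],[0,0,0.085,0],[0,0,0.09,0],[0,0,0.095,0],[0,0,0.1,0],[0,0,0.1,0]],
  ],
)

```text
clock: 36.97
position: [0.4896, 0.026, 0.1226]
tool_rot: [-3.141, -0.001, 2.95]
force: [0.1, -0.8, -0.3]
grip_width: 0.015
finger_force: 24.6
```

Request:
carry_out(
  rows=[
    [[0,0,0.01,0],[0,0,0.02,0],[0,0,0.03,0],[0,0,0.034,0],[0,0,0.036,0],[0,0,0.038,0],[0,0,0.038,0],[0,0,0.038,0]],
  ],
)

```text
clock: 37.63
position: [0.49, 0.026, 0.0855]
tool_rot: [3.142, 0.0, 2.95]
force: [-0.8, -0.2, -0.5]
grip_width: 0.015
finger_force: 24.6
```

Request:
carry_out(
  rows=[
    [[0,0,0.001,0],[0,0,0.002,0],[0,0,0.003,0],[0,0,0.004,0],[0,0,0.004,0],[0,0,0.004,0]],
  ],
)

```text
clock: 38.13
position: [0.4899, 0.026, 0.0814]
tool_rot: [-3.142, -0.0, 2.95]
force: [0.8, 0.3, -0.4]
grip_width: 0.0148
finger_force: 24.7
```

Request:
carry_out(
  rows=[
    [[0,0,0.0007,0],[0,0,0.0007,0],[0,0,0.0007,0]],
  ],
)

```text
clock: 38.38
position: [0.4901, 0.026, 0.0812]
tool_rot: [3.141, 0.0, 2.95]
force: [-3.1, -0.5, 12.0]
grip_width: 0.015
finger_force: 25.9
```

Request:
carry_out(
  rows=[
    [[0,0,0,0],[0,0,0,0],[0,0,0,0],[0,0,0,0],[0,0,0,0]],
  ],
  grip=0.045,
)

```text
clock: 38.8
position: [0.4899, 0.026, 0.0806]
tool_rot: [-3.142, -0.0, 2.95]
force: [0.2, 0.2, -0.2]
grip_width: 0.0451
finger_force: 0.0
```

Request:
carry_out(
  rows=[
    [[0,0,-0.01,0],[0,0,-0.03,0],[0,0,-0.06,0],[-0.02,0,-0.1,0],[-0.04,0,-0.14,0],[-0.06,0.0025,-0.18,0],[-0.06,0.0025,-0.19,0],[-0.06,0.0025,-0.19,0],[-0.06,0.0025,-0.19,0],[-0.06,0.0025,-0.19,0]],
  ],
)

```text
clock: 39.63
position: [0.5486, 0.017, 0.2705]
tool_rot: [-3.141, -0.001, 2.95]
force: [0.3, 0.3, -0.9]
grip_width: 0.0447
finger_force: 0.0
```

Run:
```python
from h import *
f=bot.grab_frame("wrist"); save(f,"w6"); print(bot.observe()["position"])
np.savez("w6.npz",im=f["pixels"],K=f["K"],pose=f["pose"])
for l,z in (("rod_1",.014),("shallow_tote",0),("grip",.07),("shallow_label",.05)): spots(f,l,z)
```

```text
[0.54847646 0.01699882 0.27008761]
rod_1 [316.9 117.7] 0.76 [489.5  24.8]
rod_1 [317.7 143.2] 0.71 [519.2  20. ]
rod_1 [320.5 213.1] 0.65 [607.8   6.3]
rod_1 [318.3 190.3] 0.6 [577.4   9.3]
rod_1 [318.8 121.7] 0.6 [494.5  26.2]
rod_1 [319.1 168.1] 0.53 [549.7  15.8]
shallow_tote [522.  103.7] 0.66 [521.3 273.3]
grip [566.5 110.1] 0.57 [529.2 276.6]
shallow_label [566.5  12.6] 0.61 [436.5 289.4]
```

View pics/w6.png

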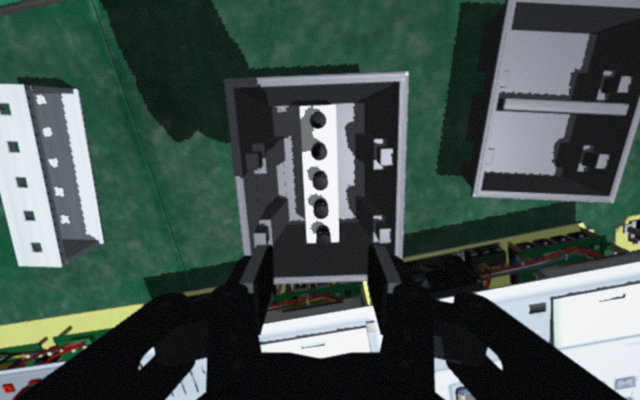

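All five rods are seated and the stand is empty. The shallow tote has been knocked: its divider is now near (566,108), about (529,277) mm.

Run:
```python
from h import *
s=bot.observe(); print(np.degrees(s["qpos"]).round(0)); delta([.50,.28,.30],np.radians(-9))
z=np.load("w6.npz"); f={"K":z["K"],"pose":z["pose"]}
for c in ((224,80),(410,72),(405,284)): print(plane(f,c,.12)[:2]*1000)
c=np.array([549.2,16.9]);a=np.radians(-9.2);U=np.array([[np.cos(a),-np.sin(a)],[np.sin(a),np.cos(a)]])
o=z["im"].copy()
for hx,hy in ((95,75),(99,79)):
    p=[proj(f,np.r_[(c+U@np.array([i*hx,j*hy]))/1000,.12]) for i,j in ((-1,-1),(-1,1),(1,1),(1,-1))]; print(np.round(p,1).tolist())
    cv2.polylines(o,[np.round(np.array(p)*16).astype(np.int32)],True,(255,0,0),1,cv2.LINE_AA,4)
cv2.imwrite("pics/rim.png",cv2.resize(o[50:300,200:440,::-1],None,fx=2.4,fy=2.4,interpolation=cv2.INTER_CUBIC))
```

```text
[ -8.  21.   0. 101.  -0.  59.  71.]
shift mm [ 98.1 248.8 -29.8] twist 88.0152110331988 finger line deg 79.02
[441.33093862 -44.96774192]
[465.15650898 110.91891601]
[664.48388866  82.84117597]
[[228.1, 81.9], [404.7, 76.0], [396.9, 277.0], [248.7, 281.0]]
[[222.9, 77.0], [409.6, 70.7], [400.7, 280.4], [245.2, 284.6]]
```

View pics/rim.png

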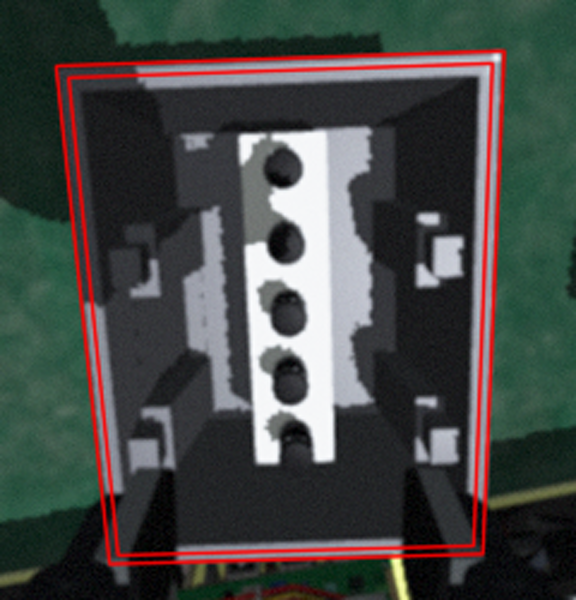

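The predicted rim matches within about 1 mm, so deep tote centre (549.2, 16.9), yaw −9.2° is confirmed. Next I'll go over the shallow tote, turned −92°.

Request:
carry_out(
  rows=[
    [[0.071,0.251,-0.02,-90],[0.071,0.251,-0.02,-90],[0.071,0.251,-0.02,-90],[0.071,0.251,-0.02,-90],[0.071,0.251,-0.02,-90],[0.071,0.251,-0.02,-90],[0.071,0.251,-0.02,-90],[0.071,0.251,-0.02,-90],[0.071,0.251,-0.02,-90],[0.071,0.251,-0.02,-90],[0.071,0.251,-0.02,-90],[0.071,0.251,-0.02,-90]],
  ],
)

```text
clock: 40.88
position: [0.5273, 0.2769, 0.2903]
tool_rot: [3.141, -0.001, -1.827]
force: [-0.8, -0.3, 0.0]
grip_width: 0.0451
finger_force: 0.0
```

Run:
```python
from h import *
s=bot.observe(); print(np.degrees(s["qpos"]).round(0),s["position"],s["tool_rot"])
f=bot.grab_frame("wrist"); save(f,"w7"); np.savez("w7.npz",im=f["pixels"],K=f["K"],pose=f["pose"])
for l,z in (("shallow_tote",0),("grip",.07),("shallow_label",.05)): spots(f,l,z)
```

```text
[-18.  25. -22.  91.  10.  65. 123.] [0.52726855 0.27688217 0.29027657] [ 3.14106406e+00 -5.46194782e-04 -1.82711754e+00]
shallow_tote [320.  159.5] 0.95 [526.3 273. ]
grip [321.9 172.8] 0.56 [525.4 277.9]
shallow_label [393.7 165.6] 0.66 [441.3 294.9]
```

View pics/w7.png

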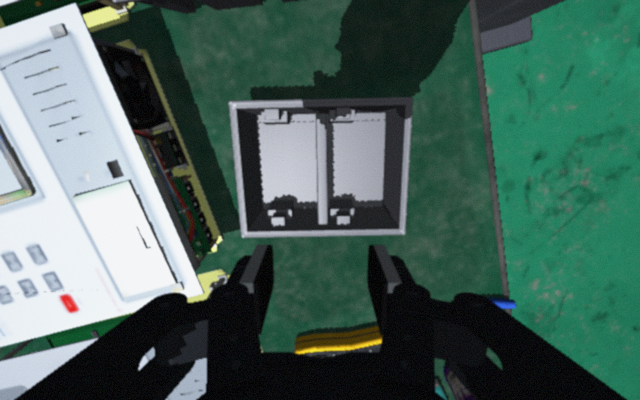

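The shallow tote's rim corners are at (229,102), (412,98), (405,236), (240,236). Its notches sit at +55/−25 (left/right of the divider), so the label is on the right, toward the robot. I'll fit the pose.

Run:
```python
from h import *
from scipy.optimize import least_squares
z=np.load("w7.npz"); f={"K":z["K"],"pose":z["pose"]}; im=z["im"]
hsv=cv2.cvtColor(im,cv2.COLOR_RGB2HSV)
C=np.array([[229,102],[412,98],[405,236],[240,236]],float)  # (+x,-y),( -x,-y),(-x,+y),(+x,+y)
W=np.array([plane(f,p,.07)[:2] for p in C])*1000; print(W.round(1).tolist())
c=W.mean(0); ux=(W[0]+W[3]-W[1]-W[2])/2; print(c,np.hypot(*ux),np.degrees(np.arctan2(ux[1],ux[0])))
L=np.array([[99,-79],[-99,-79],[-99,79],[99,79]])
def model(q): 
    a=q[2];U=np.array([[np.cos(a),-np.sin(a)],[np.sin(a),np.cos(a)]]); return q[:2]+L@U.T
def px(q): return np.array([proj(f,np.r_[w/1000,.07]) for w in model(q)])
r=least_squares(lambda q:(px(q)-C).ravel(),[*c,np.arctan2(ux[1],ux[0])],x_scale=[10,10,.1]); print(r.x[:2],np.degrees(r.x[2]),(px(r.x)-C).round(1).tolist())
g=cv2.cvtColor(im,cv2.COLOR_RGB2GRAY)
for row in (150,205,215): print(row,g[row,308:336].tolist())
q=r.x; o=im.copy(); cv2.polylines(o,[np.round(px(q)*16).astype(np.int32)],True,(255,0,0),1,cv2.LINE_AA,4)
a=q[2];U=np.array([[np.cos(a),-np.sin(a)],[np.sin(a),np.cos(a)]])
d=np.array([proj(f,np.r_[(q[:2]+U@np.array(v))/1000,.07]) for v in ((6,-64),(-6,-64),(-6,64),(6,64))]); print(d.round(1).tolist())
cv2.polylines(o,[np.round(d*16).astype(np.int32)],True,(255,255,0),1,cv2.LINE_AA,4)
cv2.imwrite("pics/sh.png",cv2.resize(o[85:250,215:425,::-1],None,fx=3,fy=3,interpolation=cv2.INTER_CUBIC))
```

```text
[[602.2, 178.2], [411.9, 223.9], [448.1, 377.8], [640.0, 327.5]]
[525.56737013 276.86519332] 197.03417092892676 -14.095982897276656
[525.6732235  277.11580453] -13.88819038434839 [[-1.0, -1.3], [1.3, -0.0], [-0.4, -0.1], [0.1, 2.0]]
150 [191, 189, 190, 190, 190, 188, 188, 173, 147, 162, 181, 179, 176, 175, 173, 173, 166, 144, 99, 57, 49, 57, 56, 54, 79, 132, 175, 182]
205 [54, 53, 52, 53, 54, 55, 53, 54, 59, 96, 150, 185, 188, 186, 184, 178, 169, 166, 140, 97, 54, 45, 36, 32, 35, 31, 27, 32]
215 [35, 41, 39, 36, 33, 39, 35, 32, 40, 66, 130, 181, 193, 186, 184, 179, 173, 169, 150, 102, 46, 38, 90, 125, 126, 106, 76, 63]
[[315.2, 113.9], [326.3, 113.8], [327.2, 225.2], [317.1, 225.3]]
```

View pics/sh.png

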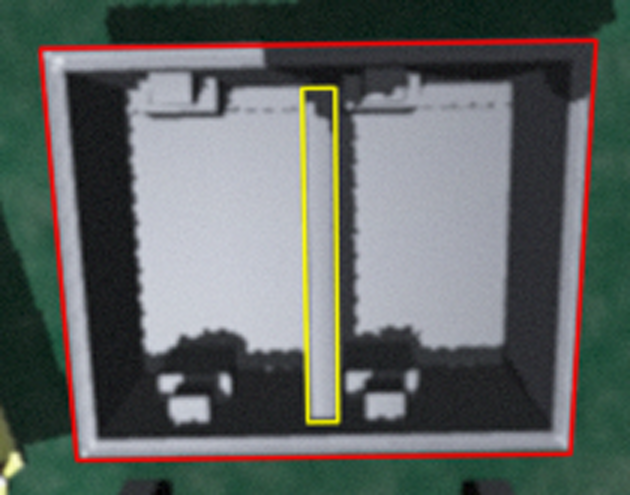

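Request:
carry_out(
  rows=[
    [[0,0.0016,0.03,-0.8],[0,0.0016,0.07,-0.8],[0,0.0016,0.11,-0.8],[0,0.0016,0.15,-0.8],[0,0.0016,0.18,-0.8],[0,0.0016,0.18,-0.8],[0,0.0016,0.18,-0.8]],
  ],
)

```text
clock: 41.67
position: [0.5254, 0.2773, 0.1103]
tool_rot: [3.14, -0.002, -1.822]
force: [-0.4, 1.1, 1.2]
grip_width: 0.045
finger_force: 0.0
```

Run:
```python
from h import *
s=bot.observe(); print(s["position"],s["force"]); delta([.5257,.2771,.038],np.radians(166.1))
f=bot.grab_frame("wrist"); save(f,"w8")
for l,z in (("grip",.07),): spots(f,l,z)
g=cv2.cvtColor(f["pixels"],cv2.COLOR_RGB2GRAY)
for row in (90,130,150): print(row,g[row,295:345:1].tolist(), plane(f,(319,row),.07)*1000)
```

```text
[0.52539802 0.27725258 0.11033451] [-0.36787302  1.13292092  1.22024459]
shift mm [-0.  -0.4 72.3] twist -0.4847744070433322 finger line deg 165.62
grip [318.8 229.4] 0.72 [526.2 277.3]
grip [450.5 210.6] 0.24 [447.5 285.2]
90 [78, 71, 71, 75, 71, 74, 72, 74, 71, 72, 70, 74, 69, 74, 74, 75, 75, 70, 72, 75, 74, 77, 71, 72, 72, 75, 71, 70, 73, 72, 72, 77, 74, 78, 73, 73, 75, 78, 73, 74, 76, 81, 74, 75, 75, 82, 81, 82, 82, 77] [506.22455749 200.2586394   70.        ]
130 [90, 93, 89, 93, 90, 97, 92, 92, 91, 93, 93, 90, 83, 70, 74, 86, 85, 88, 90, 90, 93, 92, 90, 91, 89, 90, 89, 90, 90, 95, 91, 90, 81, 67, 72, 92, 92, 72, 56, 65, 87, 90, 92, 93, 87, 90, 94, 92, 94, 93] [511.44743065 220.54405755  70.        ]
150 [93, 91, 87, 91, 92, 93, 91, 87, 90, 91, 92, 90, 86, 79, 72, 82, 87, 94, 89, 91, 90, 88, 92, 91, 91, 86, 90, 90, 91, 92, 88, 84, 84, 73, 75, 91, 90, 91, 91, 91, 89, 90, 90, 89, 91, 92, 90, 92, 90, 90] [514.19157244 231.20218803  70.        ]
```

Request:
carry_out(
  rows=[
    [[0,0,0.03,-0.5],[0,0,0.055,-0.5],[0,0,0.071,-0.5],[0,0,0.071,-0.5],[0,0,0.071,-0.5],[0,0,0.071,-0.5]],
  ],
)

```text
clock: 42.27
position: [0.5271, 0.278, 0.042]
tool_rot: [-3.139, 0.002, -1.811]
force: [-0.6, 0.1, -0.0]
grip_width: 0.045
finger_force: 0.0
```

Request:
carry_out(
  rows=[
    [[0,0,0,0],[0,0,0,0],[0,0,0,0],[0,0,0,0],[0,0,0,0],[0,0,0,0],[0,0,0,0],[0,0,0,0]],
  ],
  grip=0.004,
  grip_force=70,
)

```text
clock: 42.93
position: [0.5265, 0.2776, 0.0409]
tool_rot: [-3.14, 0.001, -1.811]
force: [-1.9, -1.9, 14.7]
grip_width: 0.0107
finger_force: 69.3
```

Run:
```python
from h import *
s=bot.observe(); print(s["position"],s["force"],np.degrees(s["qpos"]).round(0)); delta([.5257,.2771,.038],np.radians(166.1))
```

```text
[0.52646635 0.27758115 0.04093147] [-1.88946803 -1.89123012 14.65776106] [-22.  43. -17. 103.  19.  37. 116.]
shift mm [0.7 0.6 2.9] twist 0.14752352455099071 finger line deg 166.25
```

Request:
carry_out(
  rows=[
    [[0,0,-0.005,0],[0,0,-0.015,0],[0,0,-0.03,0],[0,0,-0.06,0],[0,0,-0.09,0],[0,0,-0.12,0],[0,0,-0.15,0],[0,0,-0.18,0],[0,0,-0.19,0],[0,0,-0.19,0],[0,0,-0.19,0]],
  ],
)

```text
clock: 43.85
position: [0.5257, 0.277, 0.2293]
tool_rot: [-3.142, -0.0, -1.811]
force: [-0.6, -0.6, -4.6]
grip_width: 0.0109
finger_force: 68.9
```

Request:
carry_out(
  rows=[
    [[0.06,-0.021,0,20],[0.06,-0.021,0,20],[0.06,-0.021,0,20],[0.06,-0.021,0,20],[0.12,-0.042,0,60],[0.12,-0.042,0,60],[0.12,-0.042,0,60],[0.12,-0.042,0,60],[0.12,-0.042,0,60],[0.12,-0.042,0,60],[0.12,-0.042,0,60]],
  ],
)

```text
clock: 44.77
position: [0.5374, 0.1517, 0.2283]
tool_rot: [-3.142, -0.002, -2.857]
force: [0.4, 0.7, -2.5]
grip_width: 0.0108
finger_force: 69.0
```

Run:
```python
from h import *
s=bot.observe(); print(s["position"],s["force"],s["tool_rot"],s["grip_width"],np.degrees(s["qpos"]).round(0)); delta([.5491,.0162,.23],np.radians(-9.2))
```

```text
[0.53743263 0.15173923 0.22832399] [ 0.43398946  0.70144235 -2.46037038] [-3.14157033e+00 -2.12752575e-03 -2.85666787e+00] 0.010790145515865756 [-16.  24.  -7. 102.   4.  54.  81.]
shift mm [  26.9 -133.4   -1.6] twist -64.47500963940325 finger line deg 106.32
```

Request:
carry_out(
  rows=[
    [[0.027,-0.1335,0,60],[0.027,-0.1335,0,60],[0.027,-0.1335,0,60],[0.027,-0.1335,0,60],[0.027,-0.1335,0,60],[0.027,-0.1335,0,60],[0.027,-0.1335,0,60],[0.027,-0.1335,0,60],[0.027,-0.1335,0,60]],
  ],
)

```text
clock: 45.52
position: [0.5492, 0.0158, 0.2286]
tool_rot: [-3.14, -0.001, 2.378]
force: [-0.2, 0.5, -3.0]
grip_width: 0.0111
finger_force: 69.5
```

Request:
carry_out(
  rows=[
    [[0,0,0,55.5],[0,0,0,55.5],[0,0,0,55.5],[0,0,0,55.5],[0,0,0,55.5],[0,0,0,55.5],[0,0,0,55.5],[0,0,0,55.5],[0,0,0,55.5],[0,0,0,55.5],[0,0,0,55.5]],
  ],
)

```text
clock: 46.43
position: [0.5494, 0.0154, 0.2292]
tool_rot: [-3.141, 0.0, 1.416]
force: [-0.2, -0.1, -3.7]
grip_width: 0.0109
finger_force: 69.5
```

Run:
```python
from h import *
s=bot.observe(); print(s["position"],s["force"],s["tool_rot"],s["grip_width"],np.degrees(s["qpos"]).round(0)); delta([.5491,.0162,.23],np.radians(-9.2))
f=bot.grab_frame("wrist"); np.savez("w9.npz",im=f["pixels"],K=f["K"],pose=f["pose"]); a=f["pixels"]
b=bot.grab_frame("side")["pixels"][120:280,220:460]
cv2.imwrite("pics/w9.png",np.vstack([a,cv2.resize(b,(640,427))[:200]])[:,:,::-1])
```

```text
[0.54943864 0.01542406 0.22920267] [-0.19089315 -0.0810496  -3.71473682] [-3.14078218e+00  3.75129868e-04  1.41589677e+00] 0.010899909846177442 [-24.  25.  22. 104. -11.  53.  -6.]
shift mm [ 0.7 -0.5 -0.8] twist 0.32489167129887164 finger line deg -8.88
```

View pics/w9.png

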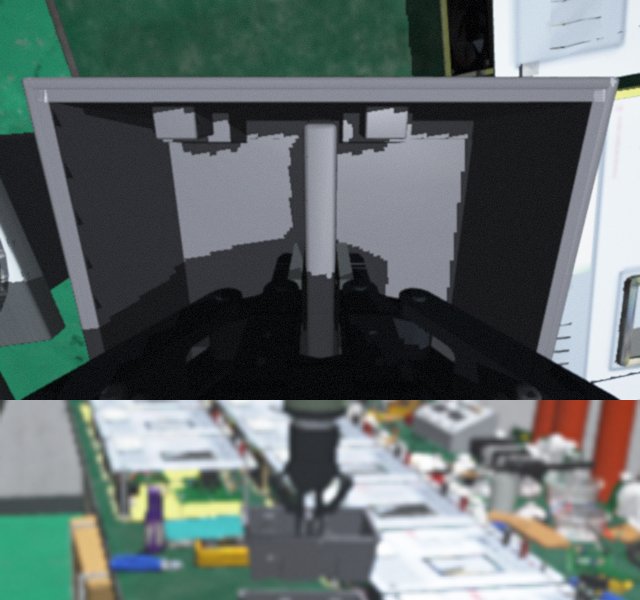

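Run:
```python
from h import *
z=np.load("w9.npz"); f={"K":z["K"],"pose":z["pose"]}; im=z["im"]; g=cv2.cvtColor(im,cv2.COLOR_RGB2GRAY).astype(int)
s=bot.observe(); p=s["position"]; zr=p[2]+.029
for c in (100,200,320,440,540): print(c,g[70:84,c].tolist())
print(g[90,15:60:2].tolist()); print(g[90,585:630:2].tolist())
a=np.radians(-9.2);u=np.array([np.cos(a),np.sin(a)]);v=np.array([-u[1],u[0]])
for c in ((23,78),(619,78),(100,78),(540,78),(320,78),(306,125),(335,125)):
    w=plane(f,c,zr)[:2]-p[:2]; print(c,"along x",(w@u*1000).round(1),"along y",(w@v*1000).round(1))
```

```text
100 [67, 73, 65, 71, 68, 66, 78, 102, 122, 132, 136, 137, 139, 137]
200 [72, 73, 70, 72, 66, 63, 68, 104, 125, 135, 137, 140, 145, 137]
320 [68, 67, 67, 66, 67, 69, 70, 108, 127, 137, 141, 142, 147, 143]
440 [32, 28, 19, 32, 30, 27, 54, 102, 130, 137, 139, 143, 143, 141]
540 [242, 241, 242, 242, 243, 242, 204, 141, 129, 134, 135, 140, 140, 140]
[110, 104, 98, 97, 87, 114, 133, 133, 138, 128, 134, 129, 135, 142, 138, 170, 138, 135, 134, 135, 132, 135, 135]
[137, 136, 136, 136, 134, 149, 147, 151, 151, 186, 158, 147, 150, 146, 140, 127, 125, 124, 135, 193, 200, 196, 210]
(23, 78) along x -98.1 along y 80.7
(619, 78) along x 97.6 along y 81.8
(100, 78) along x -72.8 along y 80.8
(540, 78) along x 71.7 along y 81.7
(320, 78) along x -0.5 along y 81.3
(306, 125) along x -5.2 along y 66.2
(335, 125) along x 4.7 along y 66.2
```

Request:
carry_out(
  rows=[
    [[0,-0.0005,0.02,0.3],[0,-0.0005,0.04,0.3],[0,-0.0005,0.055,0.3],[0,-0.0005,0.061,0.3],[0,-0.0005,0.061,0.3],[0,-0.0005,0.061,0.3],[0,-0.0005,0.061,0.3],[0,-0.0005,0.061,0.3]],
  ],
)

```text
clock: 47.2
position: [0.5496, 0.0152, 0.1696]
tool_rot: [3.14, -0.001, 1.404]
force: [0.0, 0.1, -4.0]
grip_width: 0.0107
finger_force: 69.4
```

Run:
```python
from h import *
s=bot.observe(); print(s["position"],s["force"],s["tool_rot"]); delta([.54895,.0153,.15],np.radians(-9.2))
f=bot.grab_frame("scene"); a=f["pixels"][150:250,260:370]; b=bot.grab_frame("side")["pixels"][170:270,280:390]
cv2.imwrite("pics/chk.png",cv2.resize(np.hstack([a,b])[:,:,::-1],None,fx=3.5,fy=3.5,interpolation=cv2.INTER_CUBIC))
```

```text
[0.54961798 0.01515634 0.16963436] [ 0.04849882  0.07815557 -3.95209507] [ 3.14025988e+00 -5.10372582e-04  1.40441959e+00]
shift mm [ 0.  -0.7 19.6] twist -0.3327240555270947 finger line deg -9.53
```

View pics/chk.png

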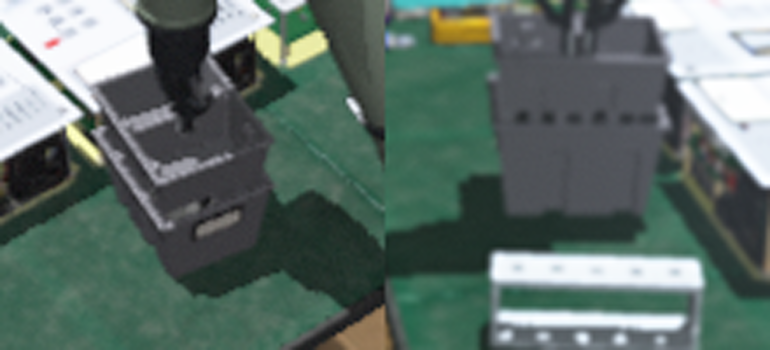

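The tote is aligned over the deep tote, and the deep label is still free on the robot's end. I'll lower it slowly.

Request:
carry_out(
  rows=[
    [[0,-0.0005,0.001,-0.3],[0,-0.0005,0.003,-0.3],[0,-0.0005,0.005,-0.3],[0,-0.0005,0.007,-0.3],[0,-0.0005,0.009,-0.3],[0,-0.0005,0.011,-0.3],[0,-0.0005,0.012,-0.3],[0,-0.0005,0.013,-0.3],[0,-0.0005,0.014,-0.3],[0,-0.0005,0.014,-0.3]],
  ],
)

```text
clock: 48.13
position: [0.5486, 0.0152, 0.1545]
tool_rot: [-3.141, 0.0, 1.409]
force: [-0.5, 0.4, -4.3]
grip_width: 0.0109
finger_force: 69.5
```

Request:
carry_out(
  rows=[
    [[0,0,0.001,0],[0,0,0.002,0],[0,0,0.003,0],[0,0,0.004,0],[0,0,0.004,0]],
  ],
)

```text
clock: 48.55
position: [0.5485, 0.0152, 0.1505]
tool_rot: [-3.141, 0.0, 1.409]
force: [0.0, -0.1, -4.5]
grip_width: 0.0112
finger_force: 69.5
```

Inside the rim without contact; a little more.

Request:
carry_out(
  rows=[
    [[0,0,0.0005,0],[0,0,0.001,0],[0,0,0.0015,0],[0,0,0.0015,0],[0,0,0.0015,0]],
  ],
)

```text
clock: 48.97
position: [0.5486, 0.0152, 0.1492]
tool_rot: [-3.142, 0.0, 1.409]
force: [-0.6, -1.2, -3.5]
grip_width: 0.0112
finger_force: 69.5
```

Request:
carry_out(
  rows=[
    [[0,0,0.0003,0],[0,0,0.0006,0],[0,0,0.0006,0],[0,0,0.0006,0]],
  ],
)

```text
clock: 49.3
position: [0.5487, 0.0152, 0.1489]
tool_rot: [3.141, -0.0, 1.409]
force: [-2.5, -0.5, 5.6]
grip_width: 0.0109
finger_force: 70.8
```

Request:
carry_out(
  rows=[
    [[0,0,0,0],[0,0,0,0],[0,0,0,0],[0,0,0,0],[0,0,0,0],[0,0,0,0]],
  ],
  grip=0.045,
)

```text
clock: 49.8
position: [0.5487, 0.0152, 0.1486]
tool_rot: [3.142, 0.0, 1.409]
force: [-0.9, -0.3, -0.9]
grip_width: 0.0453
finger_force: 0.0
```

Request:
carry_out(
  rows=[
    [[0,0,-0.01,0],[0,0,-0.03,0],[0,0,-0.06,0],[0,0,-0.1,0],[0,0,-0.14,0],[0,0,-0.18,0],[0,0,-0.19,0],[0,0,-0.19,0],[0,0,-0.19,0]],
  ],
)

```text
clock: 50.55
position: [0.5486, 0.0153, 0.3394]
tool_rot: [3.14, -0.001, 1.409]
force: [-0.1, -0.1, -0.8]
grip_width: 0.0445
finger_force: 0.0
```

Run:
```python
from h import *
s=bot.observe(); print(s["position"],s["force"])
w=bot.grab_frame("wrist"); a=bot.grab_frame("scene")["pixels"][150:250,260:370]; b=bot.grab_frame("side")["pixels"][170:270,280:390]
t=cv2.resize(np.hstack([a,b]),(640,290),interpolation=cv2.INTER_CUBIC)
cv2.imwrite("pics/fin.png",np.vstack([t,w["pixels"][30:330]])[:,:,::-1])
```

```text
[0.54861153 0.01527537 0.33939004] [-0.08593668 -0.14667268 -0.7937632 ]
```

View pics/fin.png

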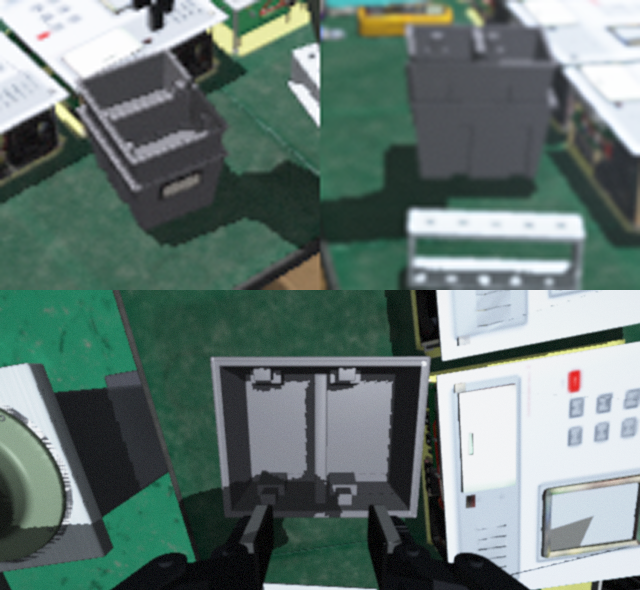

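The shallow tote sits level inside the rim with its label end turned away, and only the deep label shows (near (180,185)). The gripper is clear.

```bash
python3 -c "
from workcell import bot
print(bot.job_done())"
```

```text
the job is handed in; nothing more can be done
None
```

I've handed the job in: all five rods are seated in their own tubes, and the shallow tote is turned half round and sits level on the deep tote's posts, after about 51 s of the 210 s allowed.

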